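Swing the bench magnifier over the culture dish and lock it with its jam nut

TASK

Swing the magnifier by its blue knob until the lens is centred over the culture dish on the stage, then run the brass jam nut clockwise (seen from above) down the fixed threaded post until it stops hard against the arm's hub, so that the arm is locked there. Swing first and tighten afterwards, let go of everything, and leave the dish and the other things on the bench where they stand.

Things in the scene. Friction and masses are not known exactly. Their poses are not given: they have to be found in the camera images.
- knob (a point): Centre of the upright blue round swing knob on the magnifier arm, 18 mm diameter, 36 mm tall (its foot is 18 mm below this point, its top 18 mm above). It stands 75 mm from the upright post axis about which the arm swings level (centre 101 mm above the bench). The bar under it is 18 mm wide. Arm friction is about 0.12 N m, so some 2 N at the knob moves it; it stays where it is left.
- lens (a point): Centre of the magnifier's clear round lens in a black rim (about 91 mm across), 130 mm from the post axis, 78 mm above the bench, on the same arm and in line with the knob; x axis points outwards along the arm.
- magnifier (a joint): Swing angle of the arm about the post, rad, growing anticlockwise seen from above; limits -0.7 and 1.6, starts between 0.8 and 1.3. It is measured from the stand, which itself stands at a random yaw.
- nut_mid (a point): Centre (half-way up) of the brass hexagonal jam nut, on the post axis: 36 mm across flats, 41.6 mm across corners, 22 mm tall. Its x axis is square to one pair of flats; the other two pairs are at 60 degrees either way. The bare threaded post, 24 mm in diameter, comes up through it to 125 mm above the bench. Home against the hub this point is 101 mm above the bench; the hub below is 34 mm across and its flat top is 90 mm above the bench.
- nut (a joint): How far the nut has been turned clockwise seen from above, rad. It starts between 0 and 1.7 and stops hard at 3.4, home against the arm's hub; the nut sinks 1.4 mm per rad (a quick-travel thread). Turning friction is about 0.05 N m and it stays where it is left.
- dish_mid (a point): Centre (half-way up) of the loose clear culture dish with pink medium, 90 mm diameter, 15 mm tall, which lies on the round white-topped stage 12 mm above the bench, about 130 mm from the post axis.
- tipbox_mid (a point): Centre of a loose blue pipette tip box with a pale lid, 85 x 120 mm, 73 mm tall: a bystander.
- bottle_mid (a point): Half-way up a loose glass bottle with a white cap, 60 mm diameter, 130 mm tall: a bystander.
- dishes_mid (a point): Half-way up a loose stack of three closed dishes, 90 mm diameter, 45 mm tall: a bystander.

How it is judged:
By the outcome, as a careful person would: the job done as asked, in the order asked, and still so for the second after the job is handed in, with the robot touching nothing.
It also fails if it takes over 67 s, if anything falls off the work surface, if the arm or the gripper's body presses on something with over 40 N, if the wrist force passes 120 N, or if a joint passes its speed limit or range.

ROBOT

A 6-joint arm with a two-finger parallel gripper is mounted at the origin on the work surface. World frame = base frame: x ahead of the robot, y to its left, z up, the work surface at z = 0. Lengths are in mm, angles in rad, forces in N, time in s.
With the tool pointing down it reaches from about 400 to 925 mm from the base axis. Payload 12.5 kg.
Tool frame: the origin (TCP) lies on the mounting face of the last link; the fingertips stand 190 mm ahead of it and the grasp point (between the pads) lies 171 mm ahead of it (env.grasp_offset is the distance from the TCP to the grasp point, in mm); z points along the fingers, y is the direction in which the jaws open and shut (so a half turn about z gives the same grasp; the last joint's range is limited). The gripper opens to 95 mm and grips with 3 to 60 N. Pads are 20 mm wide; open, the fingers measure 119 mm over their backs; the gripper's body (75 mm by 180 mm) begins 59 mm behind the grasp point.
Start: joints at [-1.394, 0.491, 1.559, -0, 1.092, -0.106], TCP at [174.423, -600.168, 404.761] pointing down, gripper open.
Joint ranges: [-3.1, 3.1], [-0.84, 2.19], [0.05, 2.79], [-1.13, 4.28], [0.06, 2.93], [-2.69, 2.69]. Speed limits (rad/s): [2.22, 2.22, 2.79, 3.14, 3.14, 3.14].

INTERFACE

Orientations are given as [roll, pitch, yaw] about the fixed x, y, z axes, in that order (R = Rz(yaw) Ry(pitch) Rx(roll)).
In Python, from cell import env, viewer gives the robot as it stands.
- The arm moves only by the tool play_rows, never from a script. Its argument "increments" is a list of rows, each an object of numbers: "dx", "dy", "dz": the shift along the tool's x, y, z in mm; "rx", "ry", "rz": the turn, a rotation vector about the tool's x, y, z in units of 6 degrees (1.0 is 6 degrees). A call has 1 to 8 rows; each row is the pose to reach, as a shift and turn from the pose measured when the call began, along the tool's axes at that moment; what a row does not reach only later rows make up. A row lasts 1/12 s, in which the tool goes at most 41.7 mm and 7.16 degrees, less where a joint would pass 70% of its speed; a pose out of reach is approached as far as the arm can. A call with a gripper value outside its range is refused whole. "fingers" is the opening, from 0 (shut) to 1 (fully open), set as the call begins (left out, the last holds). The fingers move at their own pace and stop on an object; the grip force is fixed at half the most. Time passes only in rows, so rows that repeat a pose let the fingers close. It gives the time, the measured TCP pose, the force and the opening at its end, in the units of the state.
- env.state(): the state, without advancing time (a new reading comes with each control period).
- viewer.read_camera(name): name is "scene" or "top" or "wrist"; returns a dict with "image" (480x640x3 uint8, red, green, blue), "fx", "fy", "cx", "cy" (pixels), "k1" (the pictures are not rectified: a ray, as slopes to the right and down, at radius r is drawn at 1 + k1 r^2 times it, then the intrinsics apply), "rvec" (rotation vector, rad) and "tvec" (3), from world to camera coordinates, as OpenCV has them. Camera axes: x right, y down, z forward; pixel columns grow to the right and rows downward; lengths in mm; the calibration is good to about 2 mm. A picture is of the moment at which its call begins. There is no depth.
- env.job_done(): hands the job in, once; it reports no verdict.
The state is a dict: "t": time; "joints": joint angles; "qvel": joint speeds; "tau": joint torques, N m; "eef_pos": TCP position; "tcp_rot": TCP orientation; "ft_force": force on the tool from outside, world axes, zero at the start; "moment": the same for the moment, N m; "opening": opening from 0.0 (shut) to 1.0 (fully open).
Only numpy, scipy, OpenCV 4.12 (cv2) and the standard library are available. Lean on these libraries where they do the work, as an engineer would, in place of code of your own. Each camera call takes 0.05 s, during which the arm holds its last target.

## Working session

There is one attempt and no reset: what is moved stays moved. The work goes in short steps, Python scripts to look and compute and a tool call to move; the robot and the scene stay as the last step left them, time stands still between calls to the robot, and variables do not carry over. Pictures are saved under pics/ and viewed, and the job is handed in when it is done.

Besides the shell and the picture viewer there is one more tool, called after "Emit:" in YAML: its name, and indented under it one key for each argument. play_rows: Moves the arm, as the interface text tells. Its arguments: {"type":"object","properties":{"increments":{"type":"array","items":{"type":"object","properties":{"dx":{"type":"number"},"dy":{"type":"number"},"dz":{"type":"number"},"rx":{"type":"number"},"ry":{"type":"number"},"rz":{"type":"number"}}}},"fingers":{"type":"number"}},"required":["increments"]}

```bash
ls; mkdir -p pics; cat > h.py <<'E'
import numpy as np, cv2
from cell import env, viewer
from scipy.spatial.transform import Rotation as R
def cam(n,save=None):
    c=viewer.read_camera(n)
    if save: cv2.imwrite('pics/'+save,c['image'][:,:,::-1])
    return c
def proj(c,P):
    P=np.atleast_2d(np.array(P,float)); q=R.from_rotvec(np.ravel(c['rvec'])).apply(P)+np.ravel(c['tvec'])
    s=q[:,:2]/q[:,2:]; r2=(s**2).sum(1,keepdims=True); s=s*(1+c['k1']*r2)
    return s*[c['fx'],c['fy']]+[c['cx'],c['cy']]
def ray(c,uv):
    uv=np.atleast_2d(np.array(uv,float)); d=(uv-[c['cx'],c['cy']])/[c['fx'],c['fy']]; s=d.copy()
    for _ in range(30): s=d/(1+c['k1']*(s**2).sum(1,keepdims=True))
    Rm=R.from_rotvec(np.ravel(c['rvec'])); o=Rm.inv().apply(-np.ravel(c['tvec']))
    return o,Rm.inv().apply(np.c_[s,np.ones(len(s))])
def atz(c,uv,z):
    o,d=ray(c,uv); return o+d*((z-o[2])/d[:,2])[:,None]
E
python3 - <<'E'
from h import *
print(env.state())
for n in ['scene','top','wrist']:
    c=cam(n,n+'0.png'); o,d=ray(c,[[320,240]]); print(n,c['fx'],c['k1'],o,d)
E
```

```text
pics
{'t': 0.0, 'joints': array([-1.39362266e+00,  4.91541590e-01,  1.55947332e+00,  7.08169330e-07,
        1.09171683e+00, -1.05616688e-01]), 'qvel': array([ 2.90017951e-04, -1.65174575e-03,  1.83654603e-04, -2.71627625e-04,
       -9.80759401e-04, -4.35416149e-05]), 'tau': array([ 2.17834553e-03, -6.12638283e+01, -2.58178908e+01,  6.93047815e-02,
        4.82777855e-02, -1.26368022e-04]), 'eef_pos': array([ 174.40145938, -600.12693763,  404.16457718]), 'tcp_rot': array([-3.14045998e+00, -1.20707756e-04,  2.82789957e-01]), 'ft_force': array([ 0.50026193, -0.30612789, -0.68489721]), 'moment': array([-0.01694578, -0.0109059 ,  0.01909178]), 'opening': 0.9979228603014724}
scene 615.0551632485373 -0.1867149862969282 [1379.68350563 -649.241167   1190.06591058] [[-0.53995909  0.44298505 -0.71576308]]
top 483.31505731446674 0.017666177332339862 [ 446.88368581    2.62441287 1057.79635984] [[ 0.10425371  0.0019821  -0.99469412]]
wrist 354.44277959301553 0.005882896559911515 [ 239.7688306  -580.40448834  384.69861239] [[-0.22802724 -0.07346641 -0.97093955]]
```

View pics/scene0.png

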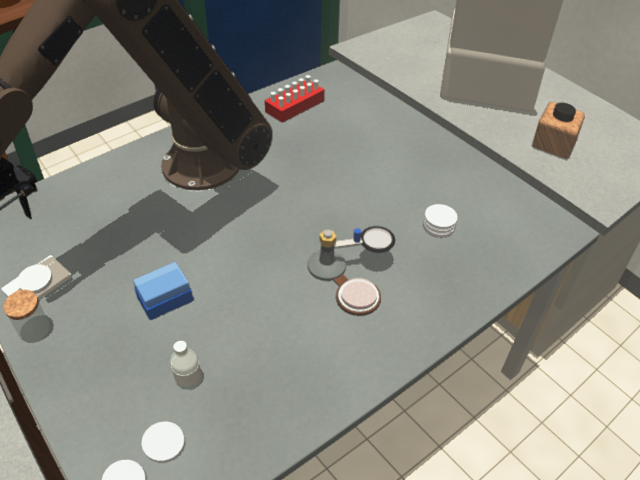

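View pics/top0.png

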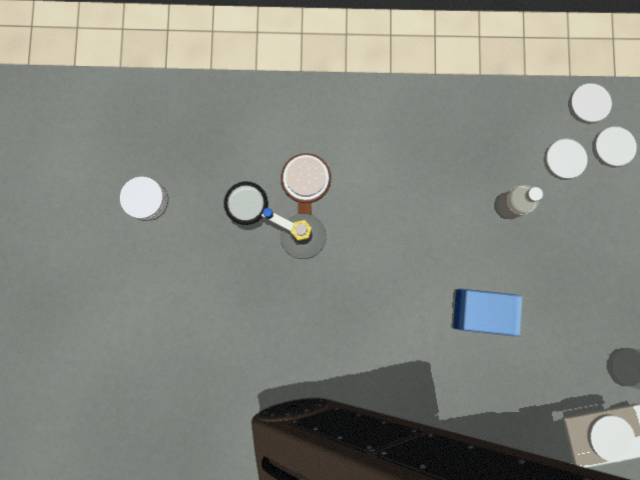

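View pics/wrist0.png

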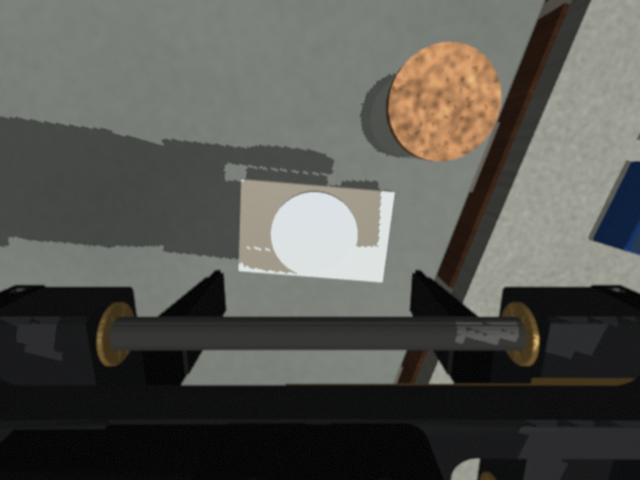

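The top view shows the post and nut near (301,231), knob (268,213), lens (246,203) and dish (306,177). The dish stack is at (143,198), well clear of these. I'll zoom in next to measure more precisely.

```bash
python3 - <<'E'
from h import *
a=cv2.imread('pics/top0.png')[140:270,200:350]; cv2.imwrite('pics/topz.png',cv2.resize(a,None,fx=5,fy=4.6 and 5*0.9,interpolation=cv2.INTER_CUBIC) if 0 else cv2.resize(a,(690,598),interpolation=cv2.INTER_CUBIC))
a=cv2.imread('pics/scene0.png')[215:325,295:410]; cv2.imwrite('pics/scz.png',cv2.resize(a,None,fx=5,fy=5,interpolation=cv2.INTER_CUBIC))
E
```

```text
(no output)
```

View pics/topz.png

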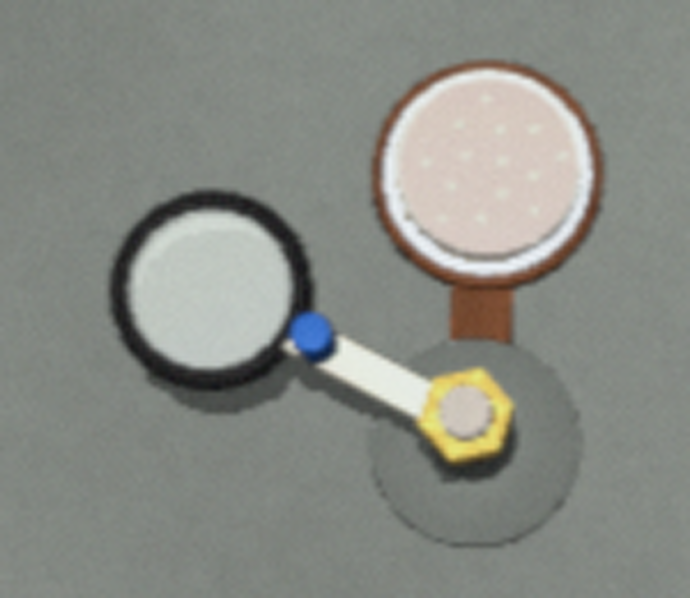

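View pics/scz.png

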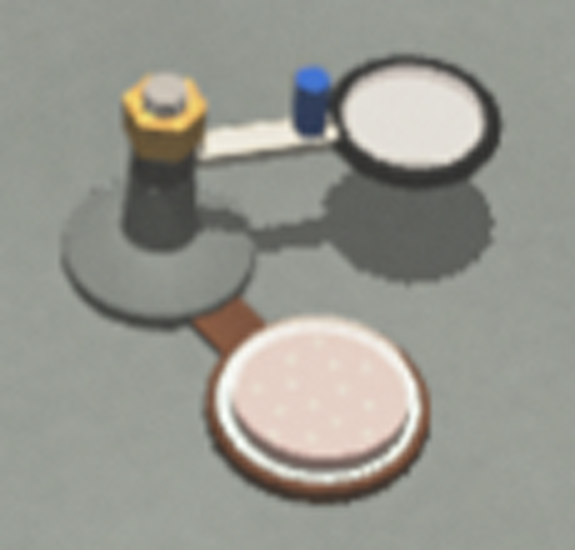

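```bash
cat > m.py <<'E'
from h import *
def tri(cs,uvs):
    A=np.zeros((3,3));b=np.zeros(3);
    for c,uv in zip(cs,uvs):
        o,d=ray(c,[uv]);d=d[0]/np.linalg.norm(d[0]);M=np.eye(3)-np.outer(d,d);A+=M;b+=M@o
    return np.linalg.solve(A,b)
E
python3 - <<'E'
from m import *
t=cam('top');s=cam('scene')
z=lambda u,v:(200+u/4.6,140+v/4.6); y=lambda u,v:(295+u/5,215+v/5)
D=dict(post=(z(467,411),y(165,88),125),knob=(z(314,330),y(313,79),119),lens=(z(211,289),y(414,118),82),pink=(z(489,168),y(321,392),22))
p={}
for k,(a,b,h) in D.items():
    p[k]=atz(t,a,h)[0]; print(k,p[k].round(1),atz(s,b,h)[0].round(1),tri([t,s],[a,b]).round(1))
for k in p:
    d=p[k]-p['post'];print(k,np.hypot(*d[:2]),np.degrees(np.arctan2(d[1],d[0])))
# colour centroids
im=cv2.cvtColor(t['image'],cv2.COLOR_RGB2HSV)[140:270,200:350]
print(im[36,106],im[30,100])
for n,lo,hi in [('blue',(100,120,60),(125,255,255)),('pinkS',(0,15,150),(12,60,255))]:
    m=cv2.inRange(im,lo,hi);v,u=np.nonzero(m);print(n,len(u),u.mean()+200,v.mean()+140,u.min()+200,u.max()+200,v.min()+140,v.max()+140)
E
```

```text
post [564.8  40.8 125. ] [568.2  41.2 125. ] [565.8  41.8 122.6]
knob [599.3 107.1 119. ] [603.  107.4 119. ] [600.4 108.4 116.1]
lens [622.9 157.4  82. ] [628.5 156.2  82. ] [624.4 159.1  76.6]
pink [694.5  37.1  22. ] [700.4  37.   22. ] [696.7  38.6  16.8]
post 0.0 0.0
knob 74.69173931001572 62.54558065944732
lens 130.2675131871217 63.54551785686797
pink 129.70073812732136 -1.617241386690175
[ 11  24 215] [ 10  25 214]
blue 74 267.2027027027027 212.32432432432432 262 271 207 218
pinkS 717 306.1352859135286 177.278940027894 283 327 155 199
```

```bash
cat >> m.py <<'E'
def delta(pos,psi,frm=None,fpsi=None):
    s=env.state(); p0=s['eef_pos'] if frm is None else np.array(frm)
    Rm=R.from_euler('xyz',s['tcp_rot']) if fpsi is None else R.from_euler('xyz',[np.pi,0,fpsi])
    d=Rm.inv().apply(np.array(pos)-p0); r=(Rm.inv()*R.from_euler('xyz',[np.pi,0,psi])).as_rotvec()
    return d.round(1),(np.degrees(r)/6).round(2)
E
python3 - <<'E'
from m import *
print(delta([600,108,380],np.radians(63)))
E
```

```text
(array([ 606.3, -561.2,   24.8]), array([-0. , -0. , -7.8]))
```

Emit:
play_rows:
  increments:
    - {"dx": 606,"dy": -561,"dz": 0,"rz": -4}
    - {"dx": 606,"dy": -561,"dz": 0,"rz": -4}
    - {"dx": 606,"dy": -561,"dz": 0,"rz": -4}
    - {"dx": 606,"dy": -561,"dz": 0,"rz": -4}
    - {"dx": 606,"dy": -561,"dz": 0,"rz": -4}
    - {"dx": 606,"dy": -561,"dz": 0,"rz": -4}
    - {"dx": 606,"dy": -561,"dz": 0,"rz": -4}
    - {"dx": 606,"dy": -561,"dz": 0,"rz": -4}

```text
invalid input
```

```bash
python3 - <<'E'
from m import *
print(delta([600,108,380],np.radians(63)))
E
```

```text
(array([ 606.3, -561.2,   24.8]), array([-0. , -0. , -7.8]))
```

Emit:
play_rows:
  increments:
    - {"dx": 29,"dy": -27,"dz": 0,"rz": -0.5}
    - {"dx": 58,"dy": -54,"dz": 0,"rz": -1}
    - {"dx": 87,"dy": -81,"dz": 0,"rz": -1.5}
    - {"dx": 116,"dy": -108,"dz": 0,"rz": -2}
    - {"dx": 145,"dy": -135,"dz": 0,"rz": -2.5}
    - {"dx": 174,"dy": -162,"dz": 0,"rz": -3}
    - {"dx": 203,"dy": -189,"dz": 0,"rz": -3.5}
    - {"dx": 232,"dy": -216,"dz": 0,"rz": -4}

```text
invalid input
```

```bash
python3 - <<'E'
from m import *
print(delta([600,108,380],np.radians(63)))
E
```

```text
(array([ 606.3, -561.2,   24.8]), array([-0. , -0. , -7.8]))
```

Emit:
play_rows:
  increments:
    - {"dx": 29,"dy": -27,"dz": 0,"rx": 0,"ry": 0,"rz": -0.5}
  fingers: 1

```text
t: 0.33
eef_pos: [192.7, -569.2, 403.8]
tcp_rot: [3.14, 0.001, 0.331]
ft_force: [1.9, 0.0, 0.4]
opening: 0.998
```

```bash
python3 - <<'E'
from m import *
print(delta([600,108,400],np.radians(63)))
E
```

```text
(array([ 605.3, -508. ,    2.7]), array([ 0.01,  0.01, -7.34]))
```

Emit:
play_rows:
  increments:
    - {"dx": 600,"dy": -500,"dz": 0,"rx": 0,"ry": 0,"rz": -4}
    - {"dx": 600,"dy": -500,"dz": 0,"rx": 0,"ry": 0,"rz": -4}
    - {"dx": 600,"dy": -500,"dz": 0,"rx": 0,"ry": 0,"rz": -4}
    - {"dx": 600,"dy": -500,"dz": 0,"rx": 0,"ry": 0,"rz": -4}
    - {"dx": 600,"dy": -500,"dz": 0,"rx": 0,"ry": 0,"rz": -4}
    - {"dx": 600,"dy": -500,"dz": 0,"rx": 0,"ry": 0,"rz": -4}
    - {"dx": 600,"dy": -500,"dz": 0,"rx": 0,"ry": 0,"rz": -4}
    - {"dx": 600,"dy": -500,"dz": 0,"rx": 0,"ry": 0,"rz": -4}

```text
t: 1.0
eef_pos: [368.0, -279.2, 403.9]
tcp_rot: [3.141, 0.001, 0.75]
ft_force: [0.4, -0.6, -0.2]
opening: 1.0
```

```bash
python3 - <<'E'
from m import *
print(delta([600,108,400],np.radians(63)))
E
```

```text
(array([ 433.7, -125.3,    3.2]), array([ 0.01,  0.01, -3.34]))
```

Emit:
play_rows:
  increments:
    - {"dx": 434,"dy": -125,"dz": 0,"rx": 0,"ry": 0,"rz": -3.3}
    - {"dx": 434,"dy": -125,"dz": 0,"rx": 0,"ry": 0,"rz": -3.3}
    - {"dx": 434,"dy": -125,"dz": 0,"rx": 0,"ry": 0,"rz": -3.3}
    - {"dx": 434,"dy": -125,"dz": 0,"rx": 0,"ry": 0,"rz": -3.3}
    - {"dx": 434,"dy": -125,"dz": 0,"rx": 0,"ry": 0,"rz": -3.3}
    - {"dx": 434,"dy": -125,"dz": 0,"rx": 0,"ry": 0,"rz": -3.3}
    - {"dx": 434,"dy": -125,"dz": 0,"rx": 0,"ry": 0,"rz": -3.3}
    - {"dx": 434,"dy": -125,"dz": 0,"rx": 0,"ry": 0,"rz": -3.3}

```text
t: 1.67
eef_pos: [539.3, 7.1, 403.5]
tcp_rot: [3.141, 0.002, 1.096]
ft_force: [0.9, -0.9, 0.9]
opening: 1.0
```

```bash
python3 - <<'E'
from m import *
print(delta([600,108,370],np.radians(63)))
E
```

```text
(array([117.5,   7.7,  33.3]), array([ 0.01,  0.01, -0.04]))
```

```bash
python3 - <<'E'
from m import *
c=cam('wrist','w1.png');np.save('w1.npy',c,allow_pickle=True)
print(ray(c,[[320,240]]))
for P in ([566,41,125],[600,108,119],[624,157,78],[697,38,22]): print(proj(c,P))
E
```

```text
(array([570.1290725 ,  68.74783837, 383.83508519]), array([[-0.10387215, -0.2176271 , -0.97054951]]))
[[329.860248   189.55889147]]
[[329.8798987   78.85504987]]
[[327.24797606  11.72078058]]
[[448.78972917 118.77810421]]
```

View pics/w1.png

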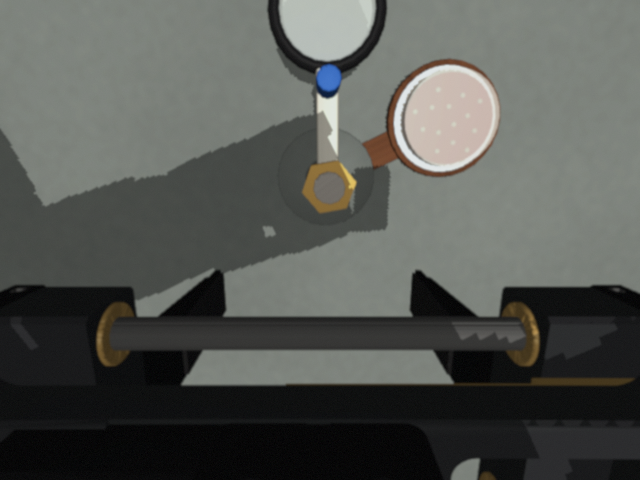

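In the wrist view the predictions fall within a few pixels of the real features: post top (329,187), knob top (329,77), dish (452,117).

```bash
python3 - <<'E'
from m import *
c=np.load('w1.npy',allow_pickle=True).item()
im=c['image']; z=im[40:220,260:520][:,:,::-1]; cv2.imwrite('pics/w1z.png',cv2.resize(z,None,fx=3,fy=3,interpolation=cv2.INTER_CUBIC))
hsv=cv2.cvtColor(im,cv2.COLOR_RGB2HSV)
m=cv2.inRange(hsv,(0,18,120),(14,70,255)); m[:50]=0;m[190:]=0;m[:,:395]=0
n,l,st,ce=cv2.connectedComponentsWithStats(m); i=1+st[1:,4].argmax();print(st[i],ce[i])
print('pink',atz(c,[ce[i]],24),'post',atz(c,[[329.5,187]],125),'knob',atz(c,[[329,77]],119))
E
```

```text
[ 404   72   89   92 5916] [448.65889114 117.56271129]
pink [[696.60055934  39.25573123  24.        ]] post [[566.59711477  42.7649582  125.        ]] knob [[599.99040661 109.32624685 119.        ]]
```

View pics/w1z.png

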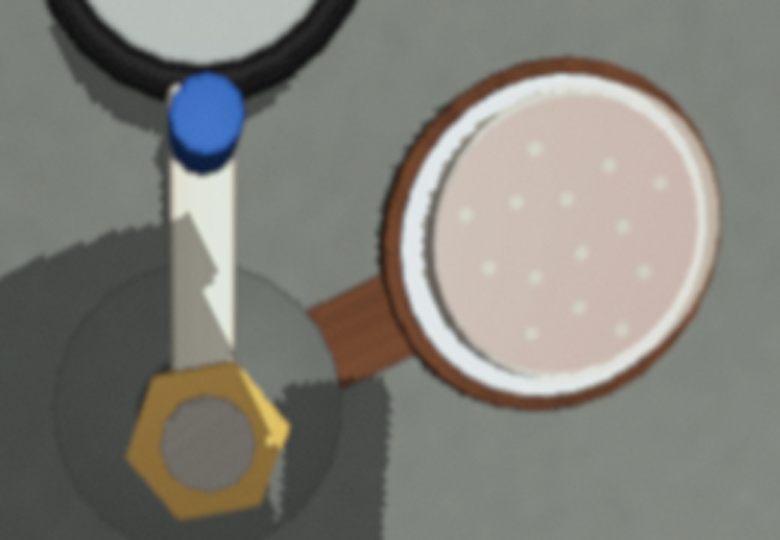

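```bash
python3 - <<'E'
from m import *
print(delta([600,108.7,282],np.radians(63.3)))
E
```

```text
(array([112.8,   7.3, 121.5]), array([ 0.02, -0.01, -0.07]))
```

Emit:
play_rows:
  increments:
    - {"dx": 38,"dy": 4,"dz": 0,"rx": 0,"ry": 0,"rz": 0}
    - {"dx": 76,"dy": 7,"dz": 20,"rx": 0,"ry": 0,"rz": 0}
    - {"dx": 113,"dy": 7.3,"dz": 40,"rx": 0,"ry": 0,"rz": 0}
    - {"dx": 113,"dy": 7.3,"dz": 65,"rx": 0,"ry": 0,"rz": 0}
    - {"dx": 113,"dy": 7.3,"dz": 90,"rx": 0,"ry": 0,"rz": 0}
    - {"dx": 113,"dy": 7.3,"dz": 110,"rx": 0,"ry": 0,"rz": 0}
    - {"dx": 113,"dy": 7.3,"dz": 121,"rx": 0,"ry": 0,"rz": 0}
    - {"dx": 113,"dy": 7.3,"dz": 121,"rx": 0,"ry": 0,"rz": 0}

```text
t: 2.38
eef_pos: [599.8, 108.8, 280.3]
tcp_rot: [-3.14, 0.001, 1.098]
ft_force: [0.7, -0.1, -0.4]
opening: 1.001
```

```bash
python3 - <<'E'
from m import *
c=cam('wrist','w2.png')
print(delta([600,108.7,282],np.radians(63.3)))
E
```

```text
(array([-0.1, -0.1, -0. ]), array([ 0.  ,  0.  , -0.07]))
```

View pics/w2.png

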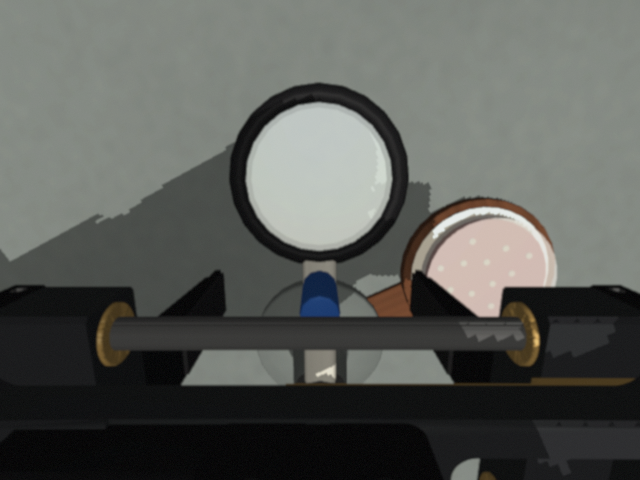

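Knob is at (320,295), midway between the fingers. I'll close on it.

Emit:
play_rows:
  increments:
    - {"dx": 0,"dy": 0,"dz": 0,"rx": 0,"ry": 0,"rz": 0}
    - {"dx": 0,"dy": 0,"dz": 0,"rx": 0,"ry": 0,"rz": 0}
    - {"dx": 0,"dy": 0,"dz": 0,"rx": 0,"ry": 0,"rz": 0}
    - {"dx": 0,"dy": 0,"dz": 0,"rx": 0,"ry": 0,"rz": 0}
    - {"dx": 0,"dy": 0,"dz": 0,"rx": 0,"ry": 0,"rz": 0}
    - {"dx": 0,"dy": 0,"dz": 0,"rx": 0,"ry": 0,"rz": 0}
    - {"dx": 0,"dy": 0,"dz": 0,"rx": 0,"ry": 0,"rz": 0}
    - {"dx": 0,"dy": 0,"dz": 0,"rx": 0,"ry": 0,"rz": 0}
  fingers: 0.1

```text
t: 3.1
eef_pos: [600.2, 108.7, 282.1]
tcp_rot: [3.141, 0.0, 1.098]
ft_force: [-0.6, -0.3, 1.2]
opening: 0.495
```

```bash
python3 - <<'E'
from m import *
s=env.state();p0=s['eef_pos'];print(p0,s['tcp_rot'],s['ft_force'],s['opening'])
psi0=s['tcp_rot'][2]
C=np.array([566.3,42.0]); d=p0[:2]-C; a0=np.degrees(np.arctan2(d[1],d[0])); r=np.hypot(*d); print(a0,r)
# plan to angle -1.7
for k in range(1,17):
    da=(-1.7-a0)*k/16; a=np.radians(a0+da); P=[*(C+r*np.array([np.cos(a),np.sin(a)])),p0[2]]
    print(k,*delta(P,psi0+np.radians(da)))
E
```

```text
[600.16848354 108.69808939 282.05452718] [3.14114485e+00 8.44805908e-05 1.09755982e+00] [-0.61461649 -0.28036084  1.22247558] 0.49500431093092945
63.07909038278471 74.80447383048481
1 [-0.2  5.3  0. ] [0.   0.   0.67]
2 [-0.7 10.5  0. ] [0.   0.   1.35]
3 [-1.6 15.7  0. ] [0.   0.   2.02]
4 [-2.9 20.9  0. ] [0.  0.  2.7]
5 [-4.5 25.9  0. ] [0.   0.   3.37]
6 [-6.5 30.8  0. ] [ 0.   -0.    4.05]
7 [-8.8 35.5  0. ] [ 0.   -0.    4.72]
8 [-11.5  40.1   0. ] [ 0.  -0.   5.4]
9 [-14.5  44.5   0. ] [ 0.   -0.    6.07]
10 [-17.7  48.6   0. ] [ 0.   -0.    6.75]
11 [-21.3  52.5   0. ] [ 0.   -0.    7.42]
12 [-25.1  56.2   0. ] [ 0.  -0.   8.1]
13 [-29.2  59.6   0. ] [ 0.   -0.    8.77]
14 [-33.5  62.6   0. ] [ 0.   -0.    9.45]
15 [-38.   65.4   0. ] [ 0.   -0.   10.12]
16 [-42.7  67.8   0. ] [ 0.  -0.  10.8]
```

Still closing (0.495); keep waiting.

Emit:
play_rows:
  increments:
    - {"dx": 0,"dy": 0,"dz": 0,"rx": 0,"ry": 0,"rz": 0}
    - {"dx": 0,"dy": 0,"dz": 0,"rx": 0,"ry": 0,"rz": 0}
    - {"dx": 0,"dy": 0,"dz": 0,"rx": 0,"ry": 0,"rz": 0}
    - {"dx": 0,"dy": 0,"dz": 0,"rx": 0,"ry": 0,"rz": 0}
    - {"dx": 0,"dy": 0,"dz": 0,"rx": 0,"ry": 0,"rz": 0}
    - {"dx": 0,"dy": 0,"dz": 0,"rx": 0,"ry": 0,"rz": 0}
    - {"dx": 0,"dy": 0,"dz": 0,"rx": 0,"ry": 0,"rz": 0}
    - {"dx": 0,"dy": 0,"dz": 0,"rx": 0,"ry": 0,"rz": 0}

```text
t: 3.77
eef_pos: [600.2, 108.7, 282.0]
tcp_rot: [3.141, 0.0, 1.098]
ft_force: [0.2, 0.8, -1.2]
opening: 0.184
```

Emit:
play_rows:
  increments:
    - {"dx": -0.2,"dy": 5.3,"dz": 0,"rx": 0,"ry": 0,"rz": 0.67}
    - {"dx": -0.7,"dy": 10.5,"dz": 0,"rx": 0,"ry": 0,"rz": 1.35}
    - {"dx": -1.6,"dy": 15.7,"dz": 0,"rx": 0,"ry": 0,"rz": 2.02}
    - {"dx": -2.9,"dy": 20.9,"dz": 0,"rx": 0,"ry": 0,"rz": 2.7}
    - {"dx": -4.5,"dy": 25.9,"dz": 0,"rx": 0,"ry": 0,"rz": 3.37}
    - {"dx": -6.5,"dy": 30.8,"dz": 0,"rx": 0,"ry": 0,"rz": 4.05}
    - {"dx": -8.8,"dy": 35.5,"dz": 0,"rx": 0,"ry": 0,"rz": 4.72}
    - {"dx": -11.5,"dy": 40.1,"dz": 0,"rx": 0,"ry": 0,"rz": 5.4}

```text
t: 4.43
eef_pos: [630.8, 80.3, 282.0]
tcp_rot: [3.142, -0.0, 0.529]
ft_force: [0.3, 1.8, -0.6]
opening: 0.183
```

```bash
cat > pl.py <<'E'
from m import *
import sys
T=float(sys.argv[1]);N=int(sys.argv[2])
s=env.state();p0=s['eef_pos'];print(p0,s['tcp_rot'],s['ft_force'],s['opening'])
psi0=s['tcp_rot'][2]
C=np.array([566.3,42.0]); d=p0[:2]-C; a0=np.degrees(np.arctan2(d[1],d[0])); r=74.9; print(a0,np.hypot(*d),np.degrees(psi0))
for k in range(1,N+1):
    f=k/N;a=a0+(T-a0)*f;ar=np.radians(a); P=[*(C+r*np.array([np.cos(ar),np.sin(ar)])),282]
    ps=psi0+(np.radians(T)-psi0)*f
    print(k,*delta(P,ps))
E
python3 pl.py -1.7 8
```

```text
[630.77413634  80.2837039  282.03768712] [ 3.14151926e+00 -4.03231559e-04  5.28686610e-01] [ 0.31051545  1.77017929 -0.62149165] 0.1828537048214041
30.701158442219892 74.98370650513061 30.291511463990368
1 [-0.2  5.3  0. ] [ 0.   -0.    0.67]
2 [-0.8 10.6  0. ] [ 0.   -0.    1.33]
3 [-1.6 15.8  0. ] [ 0. -0.  2.]
4 [-2.9 20.9  0. ] [ 0.   -0.    2.67]
5 [-4.5 26.   0. ] [ 0.   -0.    3.33]
6 [-6.5 30.9  0. ] [-0. -0.  4.]
7 [-8.8 35.6  0. ] [-0.   -0.    4.67]
8 [-11.5  40.2   0. ] [-0.   -0.    5.33]
```

Emit:
play_rows:
  increments:
    - {"dx": -0.2,"dy": 5.3,"dz": 0,"rx": 0,"ry": 0,"rz": 0.67}
    - {"dx": -0.8,"dy": 10.6,"dz": 0,"rx": 0,"ry": 0,"rz": 1.33}
    - {"dx": -1.6,"dy": 15.8,"dz": 0,"rx": 0,"ry": 0,"rz": 2}
    - {"dx": -2.9,"dy": 20.9,"dz": 0,"rx": 0,"ry": 0,"rz": 2.67}
    - {"dx": -4.5,"dy": 26,"dz": 0,"rx": 0,"ry": 0,"rz": 3.33}
    - {"dx": -6.5,"dy": 30.9,"dz": 0,"rx": 0,"ry": 0,"rz": 4}
    - {"dx": -8.8,"dy": 35.6,"dz": 0,"rx": 0,"ry": 0,"rz": 4.67}
    - {"dx": -11.5,"dy": 40.2,"dz": 0,"rx": 0,"ry": 0,"rz": 5.33}

```text
t: 5.1
eef_pos: [641.3, 39.8, 282.0]
tcp_rot: [-3.141, -0.001, -0.033]
ft_force: [0.6, 2.0, -0.9]
opening: 0.184
```

Emit:
play_rows:
  increments:
    - {"dx": 0,"dy": 0,"dz": 0,"rx": 0,"ry": 0,"rz": 0}
    - {"dx": 0,"dy": 0,"dz": 0,"rx": 0,"ry": 0,"rz": 0}

```text
t: 5.27
eef_pos: [641.3, 39.7, 282.1]
tcp_rot: [-3.141, -0.001, -0.032]
ft_force: [0.3, -1.5, 0.5]
opening: 0.184
```

```bash
python3 pl.py -1.7 1; python3 - <<'E'
from m import *
c=cam('wrist','w3.png');np.save('w3.npy',c,allow_pickle=True)
c=cam('top','t3.png');np.save('t3.npy',c,allow_pickle=True)
c=cam('scene','s3.png');np.save('s3.npy',c,allow_pickle=True)
E
```

```text
[641.28004771  39.66404569 282.06129122] [-3.14099533e+00 -8.60038793e-04 -3.17326045e-02] [ 0.33619939 -1.47589232  0.49123838] 0.18390226100993587
-1.7844353392935997 75.01642644433294 -1.8181443106181134
1 [-0.1 -0.1  0.1] [-0.01 -0.01 -0.02]
```

View pics/w3.png

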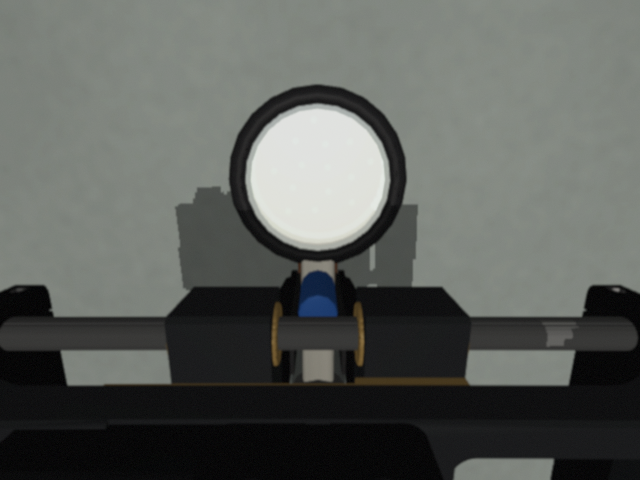

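View pics/t3.png

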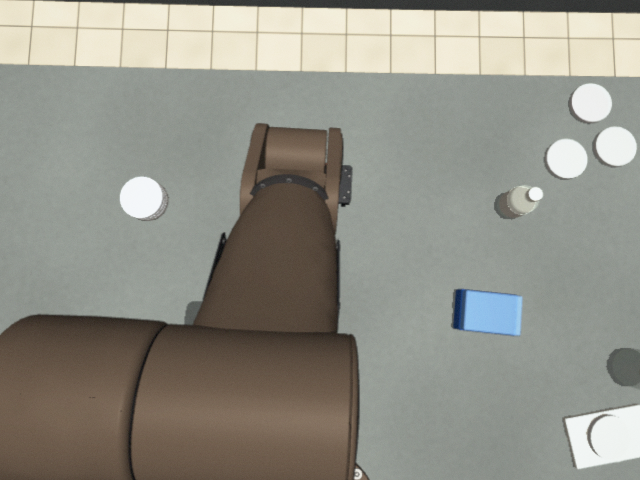

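View pics/s3.png

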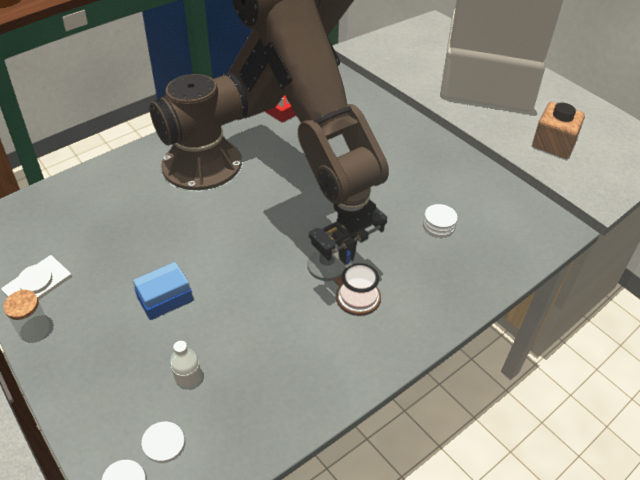

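```bash
python3 - <<'E'
from m import *
t=np.linspace(0,2*np.pi,100)
def ov(c,img,D,x0,y0,x1,y1,f,fn):
    a=cv2.resize(img[y0:y1,x0:x1],None,fx=f,fy=f,interpolation=cv2.INTER_CUBIC)
    for (cx,cy,z,r,col) in D:
        p=proj(c,np.c_[cx+r*np.cos(t),cy+r*np.sin(t),0*t+z])
        p=((p+.5-[x0,y0])*f).astype(np.int32); cv2.polylines(a,[p],True,col,1)
    cv2.imwrite('pics/'+fn,a)
c=np.load('w1.npy',allow_pickle=True).item()
X,Y=696.5,39
D=[(X,Y,27,45,(0,255,0)),(X,Y,12,45,(255,0,0)),(566.3,42,125,12,(0,255,0)),(600,109,119,9,(0,255,0))]
ov(c,c['image'][:,:,::-1].copy(),D,290,40,510,210,3.5,'ov_w1.png')
c3=np.load('w3.npy',allow_pickle=True).item(); ov(c3,c3['image'][:,:,::-1].copy(),[(X,Y,27,45,(0,255,0)),(X,Y,12,45,(255,0,0)),(696.3,38.1,82,45.5,(0,0,255))],220,70,420,270,3,'ov_w3.png')
ct=np.load('t3.npy',allow_pickle=True).item(); ov(ct,cv2.imread('pics/top0.png'),D,260,140,350,260,5,'ov_t.png')
E
```

```text
(no output)
```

View pics/ov_w1.png

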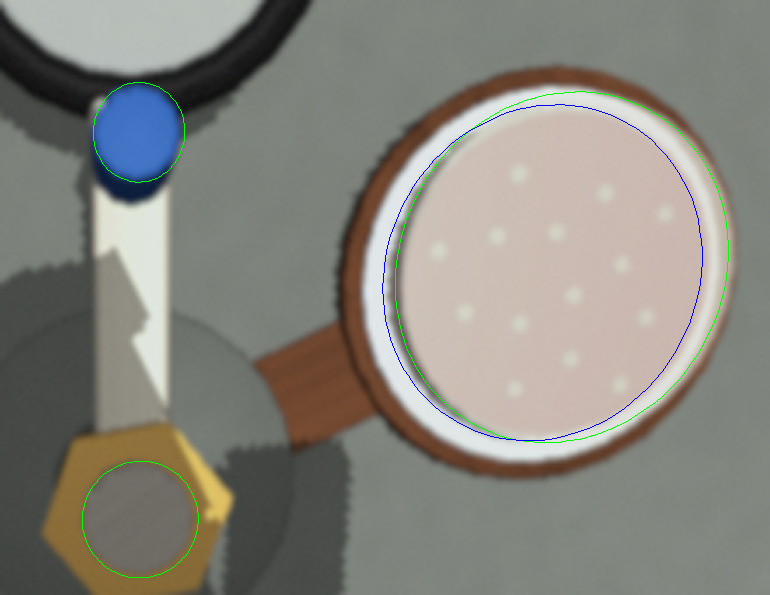

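View pics/ov_t.png

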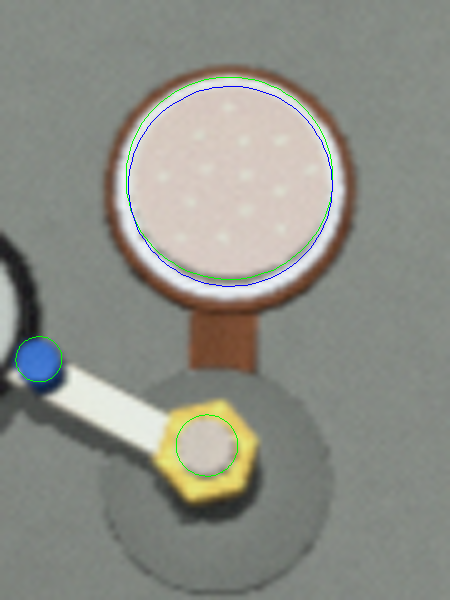

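View pics/ov_w3.png

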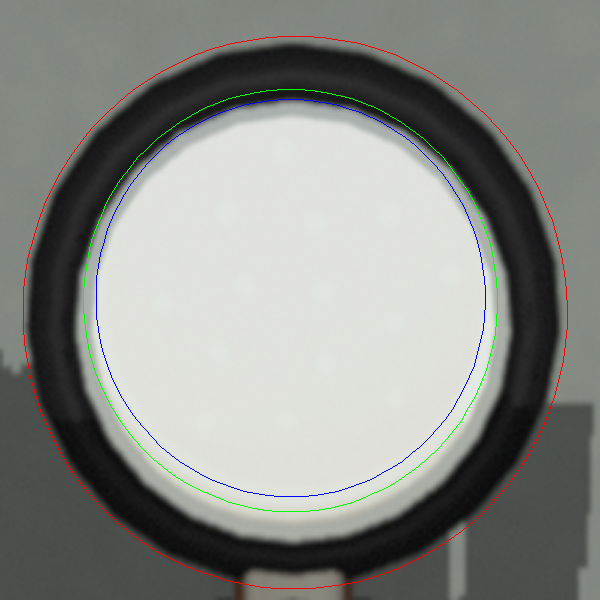

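```bash
python3 - <<'E'
from m import *
c1=np.load('w1.npy',allow_pickle=True).item();c3=np.load('w3.npy',allow_pickle=True).item()
d1=np.array([(519,174),(605,192),(665,213),(556,232),(497,236),(438,250),(621,264),(573,295),(464,312),(519,323),(646,317),(571,359),(515,389),(620,384)])/3.5+[290,40]-.5
d3=np.array([(283,150),(388,212),(315,220),(226,211),(244,283),(164,300),(322,291),(452,274),(393,321),(218,352),(325,363),(397,397),(205,419),(286,421)])/3+[220,70]-.5
from scipy.optimize import linear_sum_assignment as L
for z in (18,22,25):
    w=atz(c1,d1,z); v=atz(c3,d3,z)
    D=np.linalg.norm(w[:,None,:2]-v[None,:,:2],axis=2);i,j=L(D);e=(v[j]-w[i])[:,:2];print(z,np.median(e,0),D[i,j].round(1))
im=c3['image'];g=im[:,:,::-1].mean(2)
hsv=(g<70).astype(np.uint8);hsv[255:]=0;hsv[:80]=0
n,l,st,ce=cv2.connectedComponentsWithStats(hsv);print(st[1:][st[1:,4]>500])
for z in(78,80): print(atz(c3,[[317.8,173]],z))
E
```

```text
18 [-0.23896055  0.17493257] [0.2 0.3 0.5 0.4 0.5 0.4 0.2 0.6 0.7 0.3 0.4 0.7 0.6 0.5]
22 [ 1.34176957 -0.18716954] [1.9 1.3 1.1 1.6 1.4 2.1 1.7 1.2 1.2 1.5 1.7 1.  1.1 1.1]
25 [ 2.51217005 -0.38556297] [3.1 2.5 2.1 2.7 2.6 3.5 2.8 2.4 2.5 2.7 2.8 2.2 2.4 2.3]
[[ 229   85  177  170 7676]]
[[699.31721269  38.05618396  78.        ]]
[[699.42590068  38.05596524  80.        ]]
```

The dots put the dish unmoved at y≈39.0, and the lens is at y≈38.1. I'll nudge the knob +0.5 mm in y, then release.

Emit:
play_rows:
  increments:
    - {"dx": 0,"dy": -0.5,"dz": 0,"rx": 0,"ry": 0,"rz": -0.06}
    - {"dx": 0,"dy": -0.5,"dz": 0,"rx": 0,"ry": 0,"rz": -0.06}
    - {"dx": 0,"dy": -0.5,"dz": 0,"rx": 0,"ry": 0,"rz": -0.06}

```text
t: 5.67
eef_pos: [641.3, 40.7, 282.1]
tcp_rot: [-3.141, -0.001, -0.024]
ft_force: [0.0, -0.4, -0.3]
opening: 0.182
```

Emit:
play_rows:
  increments:
    - {"dx": 0,"dy": 0,"dz": 0,"rx": 0,"ry": 0,"rz": 0}
    - {"dx": 0,"dy": 0,"dz": 0,"rx": 0,"ry": 0,"rz": 0}
    - {"dx": 0,"dy": 0,"dz": 0,"rx": 0,"ry": 0,"rz": 0}
    - {"dx": 0,"dy": 0,"dz": 0,"rx": 0,"ry": 0,"rz": 0}
    - {"dx": 0,"dy": 0,"dz": 0,"rx": 0,"ry": 0,"rz": 0}
    - {"dx": 0,"dy": 0,"dz": 0,"rx": 0,"ry": 0,"rz": 0}
  fingers: 1

```text
t: 6.17
eef_pos: [641.3, 40.7, 282.1]
tcp_rot: [-3.141, -0.001, -0.024]
ft_force: [-0.5, 0.3, 0.1]
opening: 0.548
```

Emit:
play_rows:
  increments:
    - {"dx": 0,"dy": 0,"dz": -20,"rx": 0,"ry": 0,"rz": 0}
    - {"dx": 0,"dy": 0,"dz": -50,"rx": 0,"ry": 0,"rz": 0}
    - {"dx": -20,"dy": 0,"dz": -80,"rx": 0,"ry": 0,"rz": 0}
    - {"dx": -50,"dy": 0,"dz": -110,"rx": 0,"ry": 0,"rz": 0}
    - {"dx": -75,"dy": 0,"dz": -120,"rx": 0,"ry": 0,"rz": 0}
    - {"dx": -75,"dy": 0,"dz": -120,"rx": 0,"ry": 0,"rz": 0}
    - {"dx": -75,"dy": 0,"dz": -120,"rx": 0,"ry": 0,"rz": 0}

```text
t: 6.75
eef_pos: [565.5, 42.5, 403.2]
tcp_rot: [-3.141, -0.003, -0.024]
ft_force: [-0.6, 0.5, -0.2]
opening: 0.986
```

```bash
python3 - <<'E'
from m import *
c=cam('wrist','w4.png');np.save('w4.npy',c,allow_pickle=True)
z=c['image'][100:330,200:440][:,:,::-1];cv2.imwrite('pics/w4z.png',cv2.resize(z,None,fx=2.5,fy=2.5,interpolation=cv2.INTER_CUBIC))
s=env.state();print(s['eef_pos'],s['tcp_rot'],s['joints'],s['opening'])
for P in ([566.3,42,125],[641.2,40,119],[696,38.5,80],[566.3,42,114]):print(proj(c,P))
E
```

```text
[566.25789294  42.40323493 402.32165621] [-3.14104571e+00 -1.99583559e-03 -2.40306189e-02] [-4.16558614e-02  4.12052120e-01  1.70487520e+00  6.81926489e-04
  1.02267955e+00  1.55281578e+00] 0.9936209058524674
[[318.52147023 245.62598719]]
[[318.8297952  142.69923593]]
[[318.89515571  71.7721262 ]]
[[318.47005125 242.09916311]]
```

View pics/w4.png

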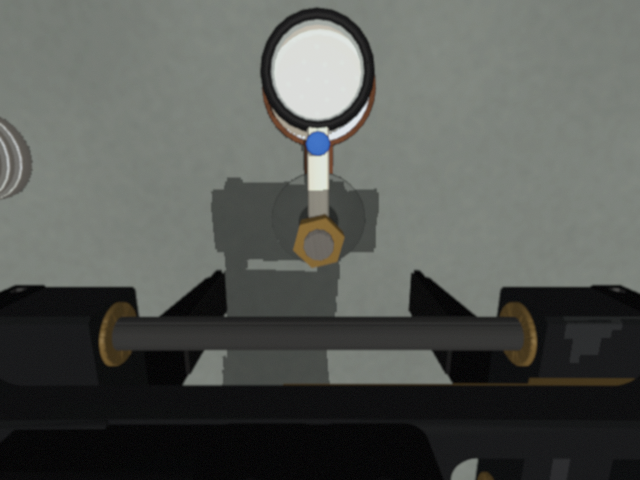

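View pics/w4z.png

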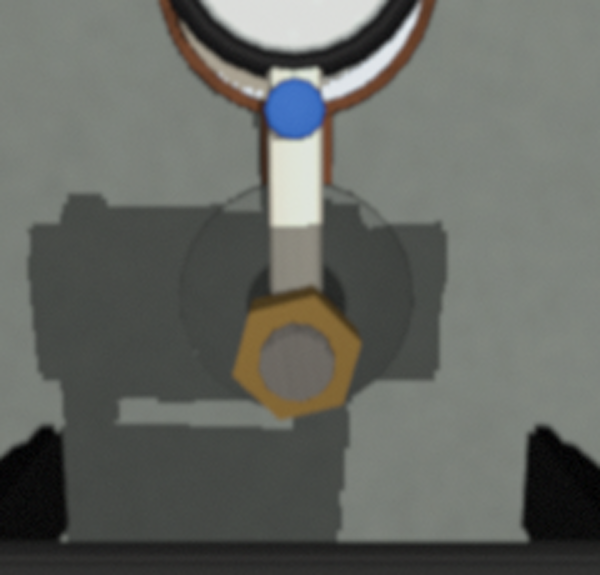

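```bash
python3 - <<'E'
from m import *
c=np.load('w4.npy',allow_pickle=True).item()
k=np.array([(315,288),(361,338),(345,405),(285,418),(233,374),(250,300)])/2.5+[200,100]-.3
for z in (112,114,117):
    w=atz(c,k,z)[:,:2];m=w.mean(0);d=w-m;r=np.hypot(*d.T);a=np.degrees(np.arctan2(d[:,1],d[:,0]))
    ph=np.degrees(np.angle(np.mean(np.exp(6j*np.radians(a)))))/6
    print(z,m,r.mean(),r.round(1),(a%60).round(1),'corner phase',ph,'flat normal',ph+30)
w1=np.load('w1.npy',allow_pickle=True).item()
kk=np.array([(152,378),(236,362),(290,432),(262,503),(180,520),(127,455)])/3+[260,40]-.3
w=atz(w1,kk,114)[:,:2];m=w.mean(0);d=w-m;a=np.degrees(np.arctan2(d[:,1],d[:,0]));print(m,np.hypot(*d.T).mean(),a%60,np.degrees(np.angle(np.mean(np.exp(6j*np.radians(a)))))/6)
E
```

```text
112 [566.27110301  41.58961807] 21.83447560001609 [21.9 20.5 22.5 21.5 21.7 23.1] [44.9 43.8 40.6 47.3 45.7 39.3] corner phase -16.393407357285444 flat normal 13.606592642714556
114 [566.76647835  41.58801269] 21.67387713597976 [21.7 20.3 22.3 21.3 21.5 22.9] [44.9 43.8 40.6 47.3 45.7 39.3] corner phase -16.393407357285437 flat normal 13.606592642714563
117 [567.50954136  41.58560461] 21.432979439925248 [21.5 20.1 22.  21.1 21.3 22.6] [44.9 43.8 40.6 47.3 45.7 39.3] corner phase -16.393407357285408 flat normal 13.606592642714592
[566.03630157  41.71093581] 20.84831683921763 [44.14523401 43.7504232  39.96302163 45.04542403 43.26107777 41.50252795] -17.049859460039965
```

Emit:
play_rows:
  increments:
    - {"dx": 0,"dy": 0,"dz": 0,"rx": 0,"ry": 0,"rz": -9.5}
    - {"dx": 0,"dy": 0,"dz": 10,"rx": 0,"ry": 0,"rz": -9.5}
    - {"dx": 0,"dy": 0,"dz": 20,"rx": 0,"ry": 0,"rz": -9.5}
    - {"dx": 0,"dy": 0,"dz": 30,"rx": 0,"ry": 0,"rz": -9.5}
    - {"dx": 0,"dy": 0,"dz": 40,"rx": 0,"ry": 0,"rz": -9.5}
    - {"dx": 0,"dy": 0,"dz": 50,"rx": 0,"ry": 0,"rz": -9.5}
    - {"dx": 0,"dy": 0,"dz": 50,"rx": 0,"ry": 0,"rz": -9.5}
    - {"dx": 0,"dy": 0,"dz": 50,"rx": 0,"ry": 0,"rz": -9.5}

```text
t: 7.47
eef_pos: [567.3, 42.3, 350.3]
tcp_rot: [-3.141, -0.0, 0.977]
ft_force: [0.4, 0.1, 0.8]
opening: 1.0
```

Emit:
play_rows:
  increments:
    - {"dx": 0,"dy": 0,"dz": 0,"rx": 0,"ry": 0,"rz": -9.5}
    - {"dx": 0,"dy": 0,"dz": 0,"rx": 0,"ry": 0,"rz": -9.5}
    - {"dx": 0,"dy": 0,"dz": 0,"rx": 0,"ry": 0,"rz": -9.5}
    - {"dx": 0,"dy": 0,"dz": 0,"rx": 0,"ry": 0,"rz": -9.5}
    - {"dx": 0,"dy": 0,"dz": 0,"rx": 0,"ry": 0,"rz": -9.5}
    - {"dx": 0,"dy": 0,"dz": 0,"rx": 0,"ry": 0,"rz": -9.5}
    - {"dx": 0,"dy": 0,"dz": 0,"rx": 0,"ry": 0,"rz": -9.5}
    - {"dx": 0,"dy": 0,"dz": 0,"rx": 0,"ry": 0,"rz": -9.5}

```text
t: 8.13
eef_pos: [568.3, 42.2, 348.8]
tcp_rot: [-3.14, -0.002, 1.977]
ft_force: [-0.4, -0.6, 0.4]
opening: 0.996
```

```bash
python3 - <<'E'
from m import *
print(delta([566.4,41.8,287],np.radians(163.3)));s=env.state();print(s['joints'][5],s['eef_pos'])
E
```

```text
(array([ 0.3, -1.8, 61.8]), array([-0.01, -0.02, -8.34]))
-0.448393236927519 [568.3067293   42.19528089 348.83639182]
```

Emit:
play_rows:
  increments:
    - {"dx": 0.3,"dy": -1.8,"dz": 0,"rx": 0,"ry": 0,"rz": -8.34}
    - {"dx": 0.3,"dy": -1.8,"dz": 0,"rx": 0,"ry": 0,"rz": -8.34}
    - {"dx": 0.3,"dy": -1.8,"dz": 0,"rx": 0,"ry": 0,"rz": -8.34}
    - {"dx": 0.3,"dy": -1.8,"dz": 10,"rx": 0,"ry": 0,"rz": -8.34}
    - {"dx": 0.3,"dy": -1.8,"dz": 20,"rx": 0,"ry": 0,"rz": -8.34}
    - {"dx": 0.3,"dy": -1.8,"dz": 30,"rx": 0,"ry": 0,"rz": -8.34}
    - {"dx": 0.3,"dy": -1.8,"dz": 40,"rx": 0,"ry": 0,"rz": -8.34}
    - {"dx": 0.3,"dy": -1.8,"dz": 40,"rx": 0,"ry": 0,"rz": -8.34}

```text
t: 8.8
eef_pos: [567.0, 41.6, 305.9]
tcp_rot: [-3.141, -0.007, 2.856]
ft_force: [-1.3, 0.3, -0.2]
opening: 1.0
```

```bash
python3 - <<'E'
from m import *
c=cam('wrist','w5.png'); print(delta([566.4,41.8,287],np.radians(163.3)));
E
```

```text
(array([ 0.5, -0. , 20. ]), array([-0.01, -0.05, -0.01]))
```

View pics/w5.png

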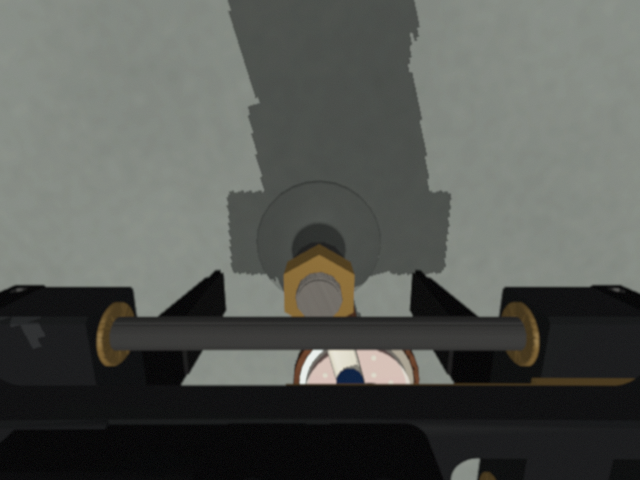

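The nut's two flats (columns 285 and 355) line up square with the jaws and sit centred at (320,290). I'll go down 20 mm and close.

Emit:
play_rows:
  increments:
    - {"dx": 0.4,"dy": 0,"dz": 10,"rx": 0,"ry": 0,"rz": 0}
    - {"dx": 0.4,"dy": 0,"dz": 20,"rx": 0,"ry": 0,"rz": 0}
    - {"dx": 0.4,"dy": 0,"dz": 20,"rx": 0,"ry": 0,"rz": 0}
    - {"dx": 0.4,"dy": 0,"dz": 20,"rx": 0,"ry": 0,"rz": 0}
    - {"dx": 0.4,"dy": 0,"dz": 20,"rx": 0,"ry": 0,"rz": 0}
    - {"dx": 0.4,"dy": 0,"dz": 20,"rx": 0,"ry": 0,"rz": 0}
    - {"dx": 0.4,"dy": 0,"dz": 20,"rx": 0,"ry": 0,"rz": 0}
    - {"dx": 0.4,"dy": 0,"dz": 20,"rx": 0,"ry": 0,"rz": 0}
  fingers: 0.3

```text
t: 9.52
eef_pos: [566.6, 41.8, 287.4]
tcp_rot: [-3.141, -0.005, 2.848]
ft_force: [0.7, 0.3, -0.3]
opening: 0.494
```

Emit:
play_rows:
  increments:
    - {"dx": 0,"dy": 0,"dz": 0,"rx": 0,"ry": 0,"rz": 0}
    - {"dx": 0,"dy": 0,"dz": 0,"rx": 0,"ry": 0,"rz": 0}
    - {"dx": 0,"dy": 0,"dz": 0,"rx": 0,"ry": 0,"rz": 0}
    - {"dx": 0,"dy": 0,"dz": 0,"rx": 0,"ry": 0,"rz": 0}
    - {"dx": 0,"dy": 0,"dz": 0,"rx": 0,"ry": 0,"rz": 0}
    - {"dx": 0,"dy": 0,"dz": 0,"rx": 0,"ry": 0,"rz": 0}

```text
t: 10.02
eef_pos: [566.7, 42.0, 287.6]
tcp_rot: [-3.141, -0.004, 2.848]
ft_force: [0.3, 5.7, 4.7]
opening: 0.375
```

```bash
python3 - <<'E'
from m import *
s=env.state();print({k:s[k] for k in('eef_pos','tcp_rot','ft_force','moment','opening','joints')}); print(delta([566.4,41.8,287],s['tcp_rot'][2]))
E
```

```text
{'eef_pos': array([566.65217518,  42.03463787, 287.64236074]), 'tcp_rot': array([-3.14139379, -0.0043342 ,  2.84848314]), 'ft_force': array([0.25298256, 5.70932478, 4.73943837]), 'moment': array([ 1.04060433, -0.28300175,  0.00753627]), 'opening': 0.3748098753931567, 'joints': array([-4.23228904e-02,  5.56728959e-01,  1.81648750e+00,  1.26494620e-03,
        7.72624565e-01, -1.32091782e+00])}
(array([ 0.2, -0.3,  0.6]), array([-0.  , -0.04,  0.  ]))
```

Emit:
play_rows:
  increments:
    - {"dx": 0,"dy": 0,"dz": 0.1,"rx": 0,"ry": 0,"rz": 1}
    - {"dx": 0,"dy": 0,"dz": 0.3,"rx": 0,"ry": 0,"rz": 2}
    - {"dx": 0,"dy": 0,"dz": 0.4,"rx": 0,"ry": 0,"rz": 3}
    - {"dx": 0,"dy": 0,"dz": 0.6,"rx": 0,"ry": 0,"rz": 4}
    - {"dx": 0,"dy": 0,"dz": 0.7,"rx": 0,"ry": 0,"rz": 5}
    - {"dx": 0,"dy": 0,"dz": 0.9,"rx": 0,"ry": 0,"rz": 6}
    - {"dx": 0,"dy": 0,"dz": 1.0,"rx": 0,"ry": 0,"rz": 7}
    - {"dx": 0,"dy": 0,"dz": 1.2,"rx": 0,"ry": 0,"rz": 8}

```text
t: 10.68
eef_pos: [567.0, 42.5, 286.5]
tcp_rot: [-3.14, -0.003, 2.005]
ft_force: [3.5, 8.2, 0.8]
opening: 0.378
```

```bash
cat > st.py <<'E'
from m import *
s=env.state();print(s['t'],{k:s[k].round(3) for k in('eef_pos','tcp_rot','ft_force','moment','tau','joints')},s['opening'],np.degrees(s['tcp_rot'][2]))
E
python3 st.py
```

```text
10.6833 {'eef_pos': array([566.951,  42.512, 286.543]), 'tcp_rot': array([-3.140e+00, -3.000e-03,  2.005e+00]), 'ft_force': array([3.47 , 8.206, 0.822]), 'moment': array([ 1.651, -0.781,  0.079]), 'tau': array([ -4.881, -57.949, -16.904,  -1.577,   0.892,  -1.997]), 'joints': array([-0.042,  0.559,  1.817,  0.003,  0.769, -0.478])} 0.3780898005071989 114.89540415547624
```

Emit:
play_rows:
  increments:
    - {"dx": 0.1,"dy": 0.1,"dz": 0.1,"rx": 0,"ry": 0,"rz": 1}
    - {"dx": 0.2,"dy": 0.2,"dz": 0.3,"rx": 0,"ry": 0,"rz": 2}
    - {"dx": 0.3,"dy": 0.3,"dz": 0.4,"rx": 0,"ry": 0,"rz": 3}
    - {"dx": 0.3,"dy": 0.3,"dz": 0.6,"rx": 0,"ry": 0,"rz": 4}
    - {"dx": 0.3,"dy": 0.3,"dz": 0.7,"rx": 0,"ry": 0,"rz": 5}
    - {"dx": 0.3,"dy": 0.3,"dz": 0.9,"rx": 0,"ry": 0,"rz": 6}
    - {"dx": 0.3,"dy": 0.3,"dz": 1.0,"rx": 0,"ry": 0,"rz": 6.5}

```text
t: 11.27
eef_pos: [567.4, 42.8, 285.6]
tcp_rot: [-3.14, -0.001, 1.319]
ft_force: [3.1, 2.0, 1.0]
opening: 0.373
```

```bash
python3 st.py
```

```text
11.2667 {'eef_pos': array([567.449,  42.758, 285.612]), 'tcp_rot': array([-3.140e+00, -1.000e-03,  1.319e+00]), 'ft_force': array([3.053, 1.977, 0.977]), 'moment': array([ 0.311, -0.664,  0.048]), 'tau': array([ -0.945, -58.247, -17.01 ,  -0.295,   0.826,  -0.065]), 'joints': array([-0.041,  0.56 ,  1.816,  0.002,  0.766,  0.209])} 0.3732804131708789 75.5616450824086
```

Emit:
play_rows:
  increments:
    - {"dx": 0,"dy": 0,"dz": 0.1,"rx": 0,"ry": 0,"rz": 0.5}
    - {"dx": 0,"dy": 0,"dz": 0.2,"rx": 0,"ry": 0,"rz": 1}
    - {"dx": 0,"dy": 0,"dz": 0.2,"rx": 0,"ry": 0,"rz": 1.5}
    - {"dx": 0,"dy": 0,"dz": 0.3,"rx": 0,"ry": 0,"rz": 2}
    - {"dx": 0,"dy": 0,"dz": 0.4,"rx": 0,"ry": 0,"rz": 2.5}

```text
t: 11.68
eef_pos: [567.6, 42.7, 285.2]
tcp_rot: [-3.14, -0.001, 1.054]
ft_force: [2.5, 2.7, 0.6]
opening: 0.379
```

```bash
python3 st.py
```

```text
11.6833 {'eef_pos': array([567.645,  42.653, 285.223]), 'tcp_rot': array([-3.140e+00, -1.000e-03,  1.054e+00]), 'ft_force': array([2.457, 2.729, 0.632]), 'moment': array([ 0.441, -0.362,  0.058]), 'tau': array([ -1.161, -58.174, -17.671,  -0.35 ,   0.46 ,  -0.979]), 'joints': array([-0.041,  0.561,  1.816,  0.002,  0.765,  0.474])} 0.3790256767016563 60.41242788992439
```

Emit:
play_rows:
  increments:
    - {"dx": 0,"dy": 0,"dz": 0.1,"rx": 0,"ry": 0,"rz": 0.5}
    - {"dx": 0,"dy": 0,"dz": 0.2,"rx": 0,"ry": 0,"rz": 1}
    - {"dx": 0,"dy": 0,"dz": 0.2,"rx": 0,"ry": 0,"rz": 1.5}
    - {"dx": 0,"dy": 0,"dz": 0.3,"rx": 0,"ry": 0,"rz": 2}

```text
t: 12.02
eef_pos: [567.8, 42.6, 284.9]
tcp_rot: [-3.14, -0.001, 0.842]
ft_force: [1.9, 1.5, 1.5]
opening: 0.373
```

```bash
python3 st.py
```

```text
12.0167 {'eef_pos': array([567.753,  42.58 , 284.923]), 'tcp_rot': array([-3.14e+00, -1.00e-03,  8.42e-01]), 'ft_force': array([1.945, 1.468, 1.522]), 'moment': array([ 0.384, -0.348,  0.072]), 'tau': array([ -1.02 , -58.259, -17.895,  -0.307,   0.357,  -0.978]), 'joints': array([-0.041,  0.562,  1.817,  0.002,  0.764,  0.686])} 0.3732132222167528 48.26533540712754
```

Emit:
play_rows:
  increments:
    - {"dx": 0,"dy": 0,"dz": 0.1,"rx": 0,"ry": 0,"rz": 0.5}
    - {"dx": 0,"dy": 0,"dz": 0.2,"rx": 0,"ry": 0,"rz": 1}
    - {"dx": 0,"dy": 0,"dz": 0.2,"rx": 0,"ry": 0,"rz": 1.5}
    - {"dx": 0,"dy": 0,"dz": 0.3,"rx": 0,"ry": 0,"rz": 2}

```text
t: 12.35
eef_pos: [567.8, 42.5, 284.6]
tcp_rot: [-3.141, -0.001, 0.63]
ft_force: [1.1, 1.9, 1.1]
opening: 0.375
```

```bash
python3 st.py
```

```text
12.35 {'eef_pos': array([567.84 ,  42.45 , 284.596]), 'tcp_rot': array([-3.141e+00, -1.000e-03,  6.300e-01]), 'ft_force': array([1.113, 1.911, 1.093]), 'moment': array([ 0.33 , -0.266,  0.045]), 'tau': array([ -0.813, -58.221, -17.985,  -0.244,   0.291,  -0.979]), 'joints': array([-0.042,  0.562,  1.817,  0.002,  0.763,  0.898])} 0.37547443194987745 36.12174294364773
```

Emit:
play_rows:
  increments:
    - {"dx": 0,"dy": 0,"dz": 0.1,"rx": 0,"ry": 0,"rz": 0.5}
    - {"dx": 0,"dy": 0,"dz": 0.2,"rx": 0,"ry": 0,"rz": 1}
    - {"dx": 0,"dy": 0,"dz": 0.2,"rx": 0,"ry": 0,"rz": 1.5}
    - {"dx": 0,"dy": 0,"dz": 0.3,"rx": 0,"ry": 0,"rz": 2}

```text
t: 12.68
eef_pos: [567.9, 42.3, 284.3]
tcp_rot: [-3.141, -0.001, 0.419]
ft_force: [0.9, 0.5, 0.7]
opening: 0.379
```

```bash
python3 st.py
```

```text
12.6833 {'eef_pos': array([567.934,  42.294, 284.295]), 'tcp_rot': array([-3.141e+00, -1.000e-03,  4.190e-01]), 'ft_force': array([0.895, 0.49 , 0.673]), 'moment': array([ 0.261, -0.202,  0.038]), 'tau': array([ -0.636, -58.171, -18.086,  -0.19 ,   0.221,  -0.98 ]), 'joints': array([-4.200e-02,  5.630e-01,  1.817e+00,  1.000e-03,  7.620e-01,
        1.110e+00])} 0.378766527958692 23.979312152686497
```

Emit:
play_rows:
  increments:
    - {"dx": 0,"dy": 0,"dz": 0.1,"rx": 0,"ry": 0,"rz": 0.5}
    - {"dx": 0,"dy": 0,"dz": 0.2,"rx": 0,"ry": 0,"rz": 1}
    - {"dx": 0,"dy": 0,"dz": 0.2,"rx": 0,"ry": 0,"rz": 1.5}
    - {"dx": 0,"dy": 0,"dz": 0.3,"rx": 0,"ry": 0,"rz": 2}

```text
t: 13.02
eef_pos: [568.4, 42.4, 284.4]
tcp_rot: [3.141, -0.003, 0.209]
ft_force: [8.5, 5.3, 0.9]
opening: 0.394
```

```bash
python3 st.py
```

```text
13.0167 {'eef_pos': array([568.43 ,  42.417, 284.375]), 'tcp_rot': array([ 3.141e+00, -3.000e-03,  2.090e-01]), 'ft_force': array([8.452, 5.268, 0.887]), 'moment': array([ 1.029, -1.73 ,  1.435]), 'tau': array([ -3.674, -57.692, -14.988,   0.171,   1.702,   0.437]), 'joints': array([-0.041,  0.563,  1.816,  0.   ,  0.76 ,  1.32 ])} 0.3943583486515076 11.998307626211462
```

Emit:
play_rows:
  increments:
    - {"dx": 0,"dy": 0,"dz": 0.1,"rx": 0,"ry": 0,"rz": 0.5}
    - {"dx": 0,"dy": 0,"dz": 0.2,"rx": 0,"ry": 0,"rz": 1}
    - {"dx": 0,"dy": 0,"dz": 0.2,"rx": 0,"ry": 0,"rz": 1.5}
    - {"dx": 0,"dy": 0,"dz": 0.3,"rx": 0,"ry": 0,"rz": 2}

```text
t: 13.35
eef_pos: [570.6, 42.3, 284.8]
tcp_rot: [3.14, -0.012, 0.0]
ft_force: [17.9, 1.4, -5.5]
opening: 0.411
```

```bash
python3 st.py
```

```text
13.35 {'eef_pos': array([570.554,  42.333, 284.769]), 'tcp_rot': array([ 3.14 , -0.012,  0.   ]), 'ft_force': array([17.91 ,  1.432, -5.471]), 'moment': array([ 0.277, -3.394,  1.437]), 'tau': array([ -1.138, -60.536,  -9.455,   0.667,   4.895,   0.376]), 'joints': array([-4.100e-02,  5.640e-01,  1.812e+00, -1.000e-03,  7.530e-01,
        1.530e+00])} 0.41136795261685116 0.011913428449741362
```

The torque jumped to 1.4 N·m and the jaws started spreading on the hex, so the nut is hard against its stop. I'll open without turning back.

Emit:
play_rows:
  increments:
    - {"dx": 0,"dy": 0,"dz": 0,"rx": 0,"ry": 0,"rz": 0}
    - {"dx": 0,"dy": 0,"dz": 0,"rx": 0,"ry": 0,"rz": 0}
    - {"dx": 0,"dy": 0,"dz": 0,"rx": 0,"ry": 0,"rz": 0}
    - {"dx": 0,"dy": 0,"dz": 0,"rx": 0,"ry": 0,"rz": 0}
    - {"dx": 0,"dy": 0,"dz": 0,"rx": 0,"ry": 0,"rz": 0}
    - {"dx": 0,"dy": 0,"dz": 0,"rx": 0,"ry": 0,"rz": 0}
    - {"dx": 0,"dy": 0,"dz": 0,"rx": 0,"ry": 0,"rz": 0}
    - {"dx": 0,"dy": 0,"dz": 0,"rx": 0,"ry": 0,"rz": 0}
  fingers: 1

```text
t: 14.02
eef_pos: [570.5, 42.3, 284.8]
tcp_rot: [3.14, -0.012, 0.0]
ft_force: [0.3, -0.5, 0.1]
opening: 0.916
```

Emit:
play_rows:
  increments:
    - {"dx": -4,"dy": 0,"dz": -20,"rx": 0,"ry": 0,"rz": 0}
    - {"dx": -4,"dy": 0,"dz": -50,"rx": 0,"ry": 0,"rz": 0}
    - {"dx": -4,"dy": 0,"dz": -80,"rx": 0,"ry": 0,"rz": 0}
    - {"dx": -4,"dy": 0,"dz": -110,"rx": 0,"ry": 0,"rz": 0}
    - {"dx": -4,"dy": 0,"dz": -118,"rx": 0,"ry": 0,"rz": 0}
    - {"dx": -4,"dy": 0,"dz": -118,"rx": 0,"ry": 0,"rz": 0}
    - {"dx": -4,"dy": 0,"dz": -118,"rx": 0,"ry": 0,"rz": 0}

```text
t: 14.6
eef_pos: [564.8, 42.5, 402.2]
tcp_rot: [3.14, -0.012, 0.0]
ft_force: [-0.3, 0.4, -0.3]
opening: 0.997
```

```bash
python3 - <<'E'
from m import *
c=cam('wrist','w6.png');np.save('w6.npy',c,allow_pickle=True)
z=c['image'][100:330,200:440][:,:,::-1];cv2.imwrite('pics/w6z.png',cv2.resize(z,None,fx=2.5,fy=2.5,interpolation=cv2.INTER_CUBIC))
z=c['image'][0:170,230:410][:,:,::-1];cv2.imwrite('pics/w6y.png',cv2.resize(z,None,fx=3.5,fy=3.5,interpolation=cv2.INTER_CUBIC))
E
python3 st.py
```

```text
14.65 {'eef_pos': array([564.829,  42.446, 401.489]), 'tcp_rot': array([ 3.14, -0.01,  0.  ]), 'ft_force': array([-0.263,  1.236, -0.525]), 'moment': array([0.073, 0.09 , 0.007]), 'tau': array([ 6.1000e-02, -5.6506e+01, -2.5530e+01,  3.3000e-02, -9.0000e-02,
        0.0000e+00]), 'joints': array([-4.200e-02,  4.100e-01,  1.711e+00, -1.000e-03,  1.010e+00,
        1.529e+00])} 0.9984886055521068 0.01829326345907631
```

View pics/w6z.png

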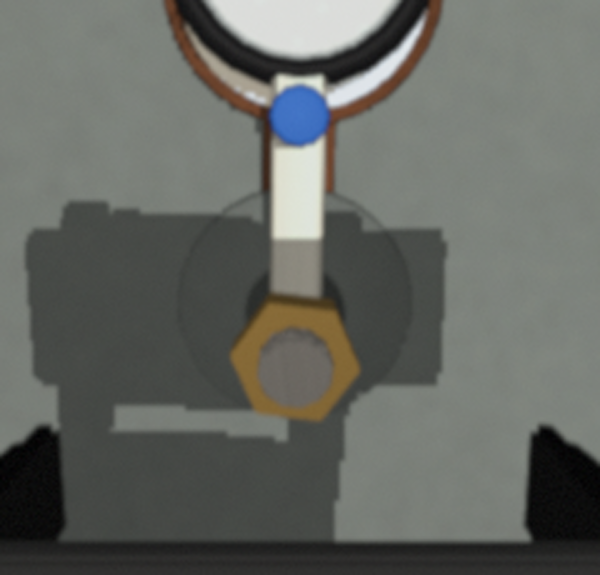

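View pics/w6y.png

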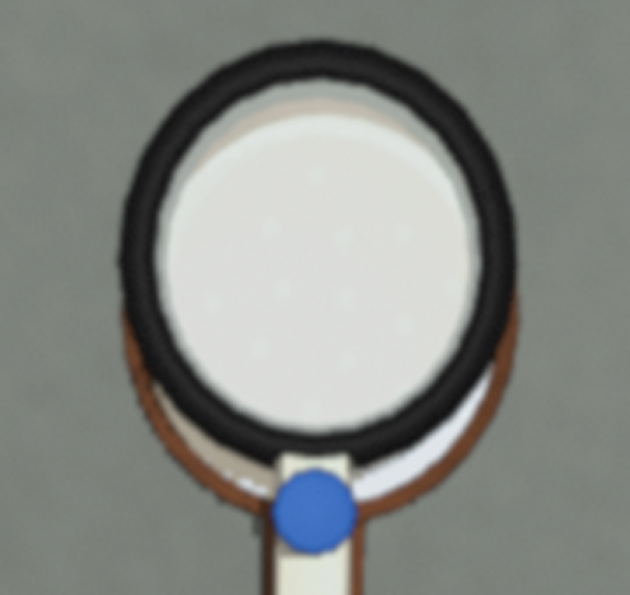

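```bash
python3 - <<'E'
from m import *
for f,k in (('w4',[(315,288),(361,338),(345,405),(285,418),(233,374),(250,300)]),('w6',[(267,295),(337,303),(360,368),(320,420),(254,411),(231,355)])):
    c=np.load(f+'.npy',allow_pickle=True).item()
    w=atz(c,np.array(k)/2.5+[200,100]-.3,113)[:,:2];m=w.mean(0);d=w-m;a=np.degrees(np.arctan2(d[:,1],d[:,0]))
    print(f,m,np.hypot(*d.T).mean(),'flat',np.degrees(np.angle(np.mean(np.exp(6j*np.radians(a)))))/6+30,(a%60).round(1))
c=np.load('w6.npy',allow_pickle=True).item()
print('post',atz(c,[np.array([296,367])/2.5+[200,100]-.3],125),'knob',atz(c,[np.array([300,115])/2.5+[200,100]-.3],119))
o=np.array([230,0])
print('lens',atz(c,[np.array([319,255])/3.5+o-.3],80))
# dots
d1=np.array([(519,174),(605,192),(665,213),(556,232),(497,236),(438,250),(621,264),(573,295),(464,312),(519,323),(646,317),(571,359),(515,389),(620,384)])/3.5+[290,40]-.5
c1=np.load('w1.npy',allow_pickle=True).item()
d6=np.array([(317,176),(271,228),(343,237),(401,233),(283,289),(346,297),(214,302),(404,323),(260,346),(347,357)])/3.5+o-.3
from scipy.optimize import linear_sum_assignment as L
w=atz(c1,d1,18.5);v=atz(c,d6,18.5);D=np.linalg.norm(w[:,None,:2]-v[None,:,:2],axis=2);i,j=L(D);print('dish shift',np.median((v[j]-w[i])[:,:2],0),D[i,j].round(1))
E
```

```text
w4 [566.51879068  41.58881538] 21.754176367997918 flat 13.606592642714578 [44.9 43.8 40.6 47.3 45.7 39.3]
w6 [567.092621    42.19345963] 21.343667692330357 flat 53.2217721628827 [22.8 23.9 22.1 21.9 22.5 26. ]
post [[567.63404006  41.87449109 125.        ]] knob [[640.95437587  40.73493563 119.        ]]
lens [[697.67013473  39.59068503  80.        ]]
dish shift [-0.02784804 -0.27009148] [0.1 0.8 0.7 0.3 0.5 0.5 0.2 0.8 0.3 0.2]
```

The nut turned about 140°, against a stop torque felt at about the same angle. The lens is within 1 mm of the dish centre sideways. I'll regrip squarely once to confirm the nut is hard home.

```bash
python3 - <<'E'
from m import *
print(delta([567.4,42.2,284.5],np.radians(23)))
E
```

```text
(array([1.40e+00, 1.00e-01, 1.17e+02]), array([ 0.03, -0.09, -3.83]))
```

Emit:
play_rows:
  increments:
    - {"dx": 1.5,"dy": 0,"dz": 0,"rx": 0,"ry": -0.09,"rz": -1.2}
    - {"dx": 1.5,"dy": 0,"dz": 20,"rx": 0,"ry": -0.09,"rz": -2.4}
    - {"dx": 1.5,"dy": 0,"dz": 40,"rx": 0,"ry": -0.09,"rz": -3.6}
    - {"dx": 1.5,"dy": 0,"dz": 60,"rx": 0,"ry": -0.09,"rz": -3.83}
    - {"dx": 1.5,"dy": 0,"dz": 85,"rx": 0,"ry": -0.09,"rz": -3.83}
    - {"dx": 1.5,"dy": 0,"dz": 105,"rx": 0,"ry": -0.09,"rz": -3.83}
    - {"dx": 1.5,"dy": 0,"dz": 117,"rx": 0,"ry": -0.09,"rz": -3.83}
    - {"dx": 1.5,"dy": 0,"dz": 117,"rx": 0,"ry": -0.09,"rz": -3.83}

```text
t: 15.32
eef_pos: [566.8, 42.3, 280.4]
tcp_rot: [3.141, 0.007, 0.401]
ft_force: [-0.4, -0.4, -0.3]
opening: 1.0
```

```bash
python3 - <<'E'
from m import *
print(delta([567.4,42.2,284.5],np.radians(23)))
E
```

```text
(array([ 0.5,  0.3, -4.1]), array([ 0.  ,  0.06, -0.  ]))
```

Emit:
play_rows:
  increments:
    - {"dx": 0,"dy": 0,"dz": 0,"rx": 0,"ry": 0,"rz": 0}
    - {"dx": 0,"dy": 0,"dz": 0,"rx": 0,"ry": 0,"rz": 0}
    - {"dx": 0,"dy": 0,"dz": 0,"rx": 0,"ry": 0,"rz": 0}
    - {"dx": 0,"dy": 0,"dz": 0,"rx": 0,"ry": 0,"rz": 0}
    - {"dx": 0,"dy": 0,"dz": 0,"rx": 0,"ry": 0,"rz": 0}
    - {"dx": 0,"dy": 0,"dz": 0,"rx": 0,"ry": 0,"rz": 0}
    - {"dx": 0,"dy": 0,"dz": 0,"rx": 0,"ry": 0,"rz": 0}
    - {"dx": 0,"dy": 0,"dz": 0,"rx": 0,"ry": 0,"rz": 0}
  fingers: 0.3

```text
t: 15.98
eef_pos: [566.8, 42.3, 280.6]
tcp_rot: [3.141, 0.006, 0.401]
ft_force: [-0.2, 0.3, 0.1]
opening: 0.494
```

Emit:
play_rows:
  increments:
    - {"dx": 0,"dy": 0,"dz": 0,"rx": 0,"ry": 0,"rz": 0}
    - {"dx": 0,"dy": 0,"dz": 0,"rx": 0,"ry": 0,"rz": 0}
    - {"dx": 0,"dy": 0,"dz": 0,"rx": 0,"ry": 0,"rz": 0}
    - {"dx": 0,"dy": 0,"dz": 0,"rx": 0,"ry": 0,"rz": 0}
    - {"dx": 0,"dy": 0,"dz": 0,"rx": 0,"ry": 0,"rz": 0}
    - {"dx": 0,"dy": 0,"dz": 0,"rx": 0,"ry": 0,"rz": 0}

```text
t: 16.48
eef_pos: [566.9, 42.1, 280.7]
tcp_rot: [3.141, 0.006, 0.401]
ft_force: [0.4, -3.9, 1.9]
opening: 0.377
```

```bash
python3 st.py
```

```text
16.4833 {'eef_pos': array([566.873,  42.136, 280.704]), 'tcp_rot': array([3.141, 0.006, 0.401]), 'ft_force': array([ 0.378, -3.851,  1.939]), 'moment': array([-0.618, -0.059,  0.003]), 'tau': array([ 1.8800e+00, -5.8104e+01, -1.8087e+01,  6.4900e-01,  6.1000e-02,
        3.1000e-02]), 'joints': array([-0.042,  0.567,  1.821, -0.005,  0.759,  1.131])} 0.3773232207183484 22.992873739919656
```

Emit:
play_rows:
  increments:
    - {"dx": 0,"dy": 0,"dz": 0,"rx": 0,"ry": 0,"rz": 0.2}
    - {"dx": 0,"dy": 0,"dz": 0,"rx": 0,"ry": 0,"rz": 0.4}
    - {"dx": 0,"dy": 0,"dz": 0,"rx": 0,"ry": 0,"rz": 0.6}
    - {"dx": 0,"dy": 0,"dz": 0,"rx": 0,"ry": 0,"rz": 0.6}

```text
t: 16.82
eef_pos: [566.9, 42.3, 280.7]
tcp_rot: [3.14, 0.006, 0.338]
ft_force: [0.1, -1.3, 1.9]
opening: 0.376
```

```bash
python3 st.py
```

```text
16.8167 {'eef_pos': array([566.862,  42.259, 280.692]), 'tcp_rot': array([3.14 , 0.006, 0.338]), 'ft_force': array([ 0.108, -1.345,  1.855]), 'moment': array([-0.283, -0.019,  1.203]), 'tau': array([-3.0000e-01, -5.8400e+01, -1.8346e+01,  1.2560e+00,  1.2000e-02,
        1.6530e+00]), 'joints': array([-0.041,  0.567,  1.821, -0.005,  0.759,  1.195])} 0.3764847561764191 19.377108916788085
```

It resists with 1.2 N·m over 3.6°, about 20 times the thread friction, so it is hard home. Release and withdraw.

Emit:
play_rows:
  increments:
    - {"dx": 0,"dy": 0,"dz": 0,"rx": 0,"ry": 0,"rz": 0}
    - {"dx": 0,"dy": 0,"dz": 0,"rx": 0,"ry": 0,"rz": 0}
    - {"dx": 0,"dy": 0,"dz": 0,"rx": 0,"ry": 0,"rz": 0}
    - {"dx": 0,"dy": 0,"dz": 0,"rx": 0,"ry": 0,"rz": 0}
    - {"dx": 0,"dy": 0,"dz": 0,"rx": 0,"ry": 0,"rz": 0}
    - {"dx": 0,"dy": 0,"dz": 0,"rx": 0,"ry": 0,"rz": 0}
    - {"dx": 0,"dy": 0,"dz": 0,"rx": 0,"ry": 0,"rz": 0}
    - {"dx": 0,"dy": 0,"dz": 0,"rx": 0,"ry": 0,"rz": 0}
  fingers: 1

```text
t: 17.48
eef_pos: [566.9, 42.2, 280.7]
tcp_rot: [3.14, 0.006, 0.338]
ft_force: [0.4, -0.3, 0.2]
opening: 0.883
```

Emit:
play_rows:
  increments:
    - {"dx": 0,"dy": 0,"dz": -20,"rx": 0,"ry": 0,"rz": 0}
    - {"dx": 0,"dy": 0,"dz": -50,"rx": 0,"ry": 0,"rz": 0.5}
    - {"dx": 0,"dy": 0,"dz": -80,"rx": 0,"ry": 0,"rz": 1.5}
    - {"dx": 0,"dy": 0,"dz": -110,"rx": 0,"ry": 0,"rz": 2.5}
    - {"dx": 0,"dy": 0,"dz": -120,"rx": 0,"ry": 0,"rz": 3.4}
    - {"dx": 0,"dy": 0,"dz": -120,"rx": 0,"ry": 0,"rz": 3.4}
    - {"dx": 0,"dy": 0,"dz": -120,"rx": 0,"ry": 0,"rz": 3.4}
    - {"dx": 0,"dy": 0,"dz": -120,"rx": 0,"ry": 0,"rz": 3.4}

```text
t: 18.15
eef_pos: [567.3, 42.6, 399.4]
tcp_rot: [3.138, 0.007, -0.015]
ft_force: [-0.1, 0.0, -0.2]
opening: 0.999
```

```bash
python3 - <<'E'
from m import *
c=cam('wrist','w7.png');np.save('w7.npy',c,allow_pickle=True)
z=c['image'][0:290,230:410][:,:,::-1];cv2.imwrite('pics/w7y.png',cv2.resize(z,None,fx=2,fy=2,interpolation=cv2.INTER_CUBIC))
im=c['image']; g=im.max(2)
def blob(m):
    n,l,st,ce=cv2.connectedComponentsWithStats(m.astype(np.uint8));i=1+st[1:,4].argmax();return st[i],ce[i]
m=g<60;m[150:]=0;print('rim',*blob(m)); st,_=blob(m)
h=cv2.cvtColor(im,cv2.COLOR_RGB2HSV);print('knob',*blob((cv2.inRange(h,(100,120,120),(125,255,255))>0)&(np.arange(480)[:,None]<250)))
print('lens',atz(c,[[st[0]+st[2]/2-.5,st[1]+st[3]/2-.5]],80),'knob',atz(c,[blob((cv2.inRange(h,(100,120,120),(125,255,255))>0)&(np.arange(480)[:,None]<250))[1]],119))
E
python3 st.py
```

```text
rim [ 260    3  116  125 3381] [316.96036676  63.14965986]
knob [306 130  24  24 437] [317.23569794 141.40503432]
lens [[698.27738363  39.72156146  80.        ]] knob [[640.88463908  40.95966183 119.        ]]
18.2 {'eef_pos': array([567.357,  42.633, 399.266]), 'tcp_rot': array([ 3.138,  0.008, -0.015]), 'ft_force': array([ 0.152, -0.423,  0.659]), 'moment': array([ 0.015, -0.025, -0.026]), 'tau': array([ 4.1000e-02, -5.6087e+01, -2.4926e+01,  2.4000e-02, -6.6000e-02,
       -1.8000e-02]), 'joints': array([-0.041,  0.418,  1.704, -0.004,  1.027,  1.548])} 1.0011278566527462 -0.8878133600930367
```

View pics/w7y.png

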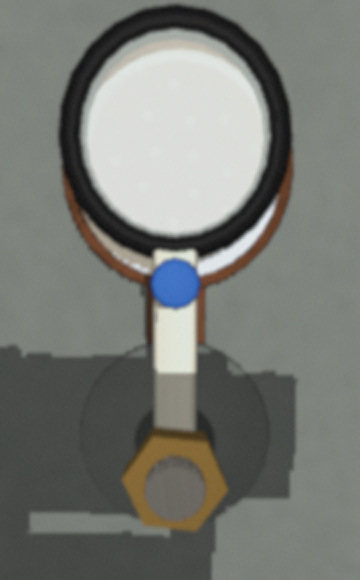

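Lens y is 39.7 and dish y about 39. I'll back away for an unobstructed last look.

Emit:
play_rows:
  increments:
    - {"dx": -30,"dy": 30,"dz": 0,"rx": 0,"ry": 0,"rz": 0}
    - {"dx": -50,"dy": 65,"dz": 0,"rx": 0,"ry": 0,"rz": 0}
    - {"dx": -70,"dy": 100,"dz": 0,"rx": 0,"ry": 0,"rz": 0}
    - {"dx": -90,"dy": 135,"dz": 0,"rx": 0,"ry": 0,"rz": 0}
    - {"dx": -100,"dy": 170,"dz": 0,"rx": 0,"ry": 0,"rz": 0}
    - {"dx": -100,"dy": 205,"dz": 0,"rx": 0,"ry": 0,"rz": 0}
    - {"dx": -100,"dy": 240,"dz": 0,"rx": 0,"ry": 0,"rz": 0}
    - {"dx": -100,"dy": 260,"dz": 0,"rx": 0,"ry": 0,"rz": 0}

```text
t: 18.87
eef_pos: [462.9, -218.8, 399.9]
tcp_rot: [3.139, 0.009, -0.015]
ft_force: [0.6, -0.3, -0.0]
opening: 0.999
```

```bash
python3 - <<'E'
from m import *
c=cam('top','t8.png'); z=c['image'][130:270,230:380][:,:,::-1];cv2.imwrite('pics/t8z.png',cv2.resize(z,None,fx=4,fy=4,interpolation=cv2.INTER_CUBIC))
im=c['image']; m=(im.max(2)<60);m[:130]=0;m[230:]=0;m[:,:270]=0;m[:,340:]=0
n,l,st,ce=cv2.connectedComponentsWithStats(m.astype(np.uint8));i=1+st[1:,4].argmax();print(st[i]);s=st[i]
print('lens',atz(c,[[s[0]+s[2]/2-.5,s[1]+s[3]/2-.5]],80))
cam('scene','s8.png');print(env.state()['qvel'].round(3))
E
```

```text
[283 149  42  41 280]
lens [[696.38722728  41.31331867  80.        ]]
[ 0.058 -0.021  0.038  0.011  0.002  0.051]
```

View pics/t8z.png

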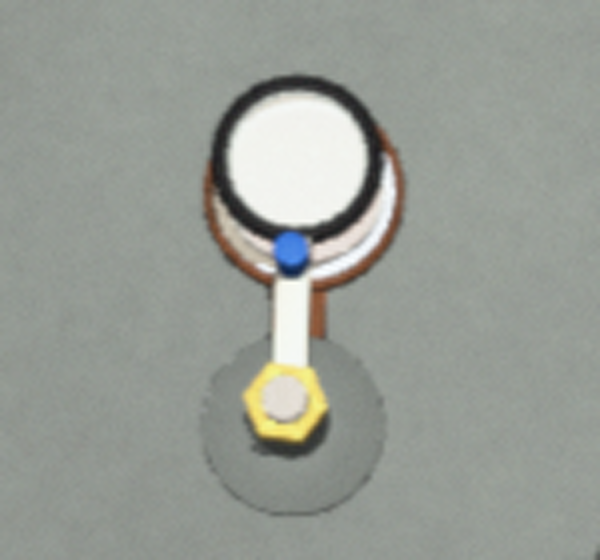

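View pics/s8.png

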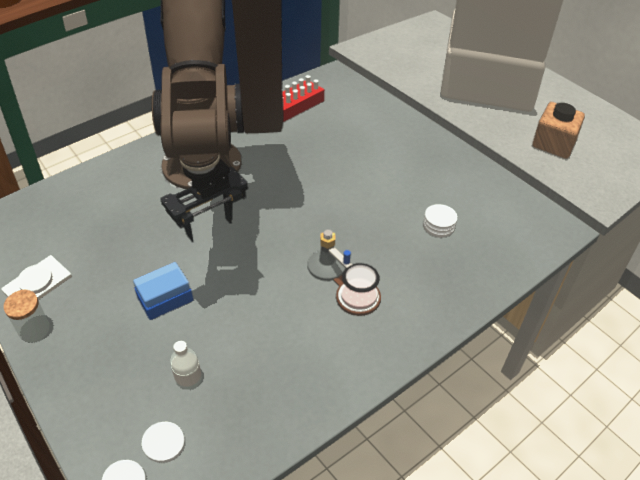

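```bash
python3 - <<'E'
from m import *
c=np.load('t3.npy',allow_pickle=True).item()
for f,k in(('top0',[(330,269)]),('t8',0)):
    im=cv2.imread(f'pics/{f}.png')[:,:,::-1].copy();g=255.-im.max(2).astype(float)
    h=cv2.cvtColor(im,cv2.COLOR_RGB2HSV)
    if f=='top0':
        m=cv2.inRange(h,(0,15,120),(12,60,255));m[:140]=0;m[202:]=0;m[:,:275]=0;m[:,335:]=0
        n,l,st,ce=cv2.connectedComponentsWithStats(m);i=1+st[1:,4].argmax();print('pink',st[i],ce[i],atz(c,[ce[i]],18.5))
    x0,x1,y0,y1=(220,272,178,228) if f=='top0' else (276,332,145,190)
    m=(im.max(2)<75).astype(np.uint8);mm=np.zeros_like(m);mm[y0:y1,x0:x1]=m[y0:y1,x0:x1]
    pts=np.argwhere(mm)[:,::-1].astype(np.float32);e=cv2.fitEllipse(cv2.convexHull(pts));print(f,'lens',e,atz(c,[e[0]],80))
E
```

```text
pink [287 163  38  33 547] [305.97074954 180.29433272] [[686.86895343  37.78627941  18.5       ]]
top0 lens ((247.30691528320312, 204.46673583984375), (43.432559967041016, 49.07888412475586), 119.2959213256836) [[619.88113496 154.66516958  80.        ]]
t8 lens ((303.82366943359375, 169.3881378173828), (41.345096588134766, 42.570858001708984), 80.01899719238281) [[695.57963862  40.626678    80.        ]]
```

Emit:
play_rows:
  increments:
    - {"dx": 0,"dy": 0,"dz": 0,"rx": 0,"ry": 0,"rz": 0}
    - {"dx": 0,"dy": 0,"dz": 0,"rx": 0,"ry": 0,"rz": 0}
    - {"dx": 0,"dy": 0,"dz": 0,"rx": 0,"ry": 0,"rz": 0}

```text
t: 19.22
eef_pos: [463.3, -217.6, 399.1]
tcp_rot: [3.14, 0.01, -0.016]
ft_force: [-1.0, 0.7, -1.0]
opening: 1.008
```

```bash
python3 -c "
from cell import env
print(env.job_done())"
```

```text
the job is handed in; nothing more can be done
None
```

I swung the magnifier by its knob through about 64° until the lens was over the dish. I then turned the brass nut about 140° clockwise to its hard stop, let go, backed away and handed the job in at about 19 s.

**Nut:** On a square second grip it resisted with 1.2 N·m over a 3.6° turn, far above the thread friction of about 0.05 N·m. During the first tightening I turned about 20° past the stop, so the jaws slipped on the hexagon. The torque reached about 1.4 N·m and side force about 18 N.

**Lens over dish:** The wrist camera puts the lens about 0.7–1 mm sideways from the dish centre. The top camera disagrees a little: about 1.6 mm against my fitted dish position, and 2.8 mm against a rougher colour measurement that I trust less. My final nudge moved the knob about 1 mm when I asked for 0.5 mm, which may account for some of this. I did not correct it once the arm was locked.

**Bench:** Dish spots matched before and after to within 0.3 mm on average, so the dish did not move. The other items look where they were, by eye only.

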